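# Clip the photo card onto the clipboard

## Robot

A 6-joint arm with a two-finger parallel gripper is mounted at the origin on the work surface. World frame = base frame: x ahead of the robot, y to its left, z up, the work surface at z = 0. Lengths are in m, angles in rad, forces in N, time in s.
With the tool pointing down it reaches from about 0.2 to 0.875 m from the base axis. Payload 3.4 kg.
Tool frame: the origin (TCP) lies at the very end of the fingers, on their centre line; the grasp point (between the pads) lies 19 mm behind it; x points along the fingers, y is the direction in which the jaws open and shut, and the axes are right-handed (so a half turn about x gives the same grasp; the last joint's range is limited). The gripper opens to 94 mm and grips with 3 to 60 N. Pads are 16 mm wide; open, the fingers measure 119 mm over their backs; the gripper's body (75 mm by 177 mm) begins 78 mm behind the grasp point.
Start: joints at [-1.346, 0.276, 1.505, -0, 1.361, -0.121], TCP at [0.195, -0.541, 0.166] pointing down, gripper open.
Joint ranges: [-2.89, 2.89], [-0.75, 2.08], [0.22, 2.7], [-1.18, 4.32], [0.11, 2.71], [-2.7, 2.7]. Speed limits (rad/s): [2.57, 2.57, 3.14, 3.14, 3.14, 3.14].

## Interface

Orientations are given as a 3x3 rotation matrix whose columns are the frame's x, y, z axes.
In Python, from bench import r, get_image gives the robot as it stands. The module is installed in compiled form; this text tells all that it offers.
- The arm moves only by the shell command python3 -m pendant 'ROWS'. ROWS is JSON, one flat list of numbers, 5 for each row, row after row: the opening, from -1 (shut) to 1 (fully open), then the shift along the tool's x, y, z in cm, then the turn about the tool's x in degrees. In form: [gripper, x, y, z, yaw, gripper, x, y, z, yaw, ...]. A call has 1 to 5 rows; each row shifts and turns the pose as measured when the row begins, along the tool's axes as they then stand; what a row does not reach is not made up. A row lasts 1/8 s, in which the tool goes at most 62.5 mm and 10.7 degrees, less where a joint would pass 70% of its speed; a pose out of reach is approached as far as the arm can. A call is refused whole if a number of a shift passes 6.25 or a number of a turn 10.7, either way. A call with a gripper value outside its range is refused whole. The fingers move at their own pace and stop on an object; the grip force is fixed at half the most. Time passes only in rows, so rows that do not move let the fingers close. It gives the time, the measured TCP pose, the force and the opening at its end, in the units of the state.
- r.observe(): the state, without advancing time (a new reading comes with each control period).
- get_image(name): name is "scene" or "top" or "wrist"; returns a dict with "pixels" (480x640x3 uint8, blue, green, red), "z_map" (480x640 float32, m along the optical axis (not along the pixel's ray), 0 where there is no reading), "fovy" (degrees; the focal length in pixels is half the picture's height over the tangent of half this angle, whatever the lens; pixels are square), "cx", "cy" (the principal point, pixels), "rvec" (rotation vector, rad) and "tvec" (3), from world to camera coordinates, as OpenCV has them; the wrist camera has in their place "mount" (4x4, takes a point from camera to tool coordinates, whose origin is the TCP and whose axes are the tool frame's). Camera axes: x right, y down, z forward; pixel columns grow to the right and rows downward; lengths in m; the calibration is good to about 2 mm. A picture is of the moment at which its call begins: read the wrist's pose just before it.
- r.close_job(): hands the job in, once; it reports no verdict.
The state is a dict: "clock": time; "joint_pos": joint angles; "qvel": joint speeds; "joint_torque": joint torques, N m; "position": TCP position; "tcp_rot": TCP orientation; "force": force on the tool from outside, world axes, zero at the start; "moment": the same for the moment, N m; "grip_width": finger opening in m.
Only numpy, scipy, OpenCV 4.12 (cv2) and the standard library are available. Lean on these libraries where they do the work, as an engineer would, in place of code of your own. Each camera call takes 0.05 s, during which the arm holds its last target.

## Task

The snow globe is standing on the clipboard, where the photo card belongs. Lift it off and set it down gently, upright in the middle of the round coaster, and let go. Then slide the stiff photo card lengthwise, centred and straight along the clipboard, under the sprung clip so that its own edge pushes the clip up, until it is home against the stop, and leave it lying flat there; do not disturb the other things on the desk.

Things in the scene. Friction and masses are not known exactly. Their poses are not given: they have to be found in the camera images.
- board: light wooden clipboard fixed to the desk, 220 (its x) x 110 (its y) x 6 mm; origin at the centre of its underside, on the desk; its x axis runs along its length from the open tail towards the clip, z up. A steel bracket 84 mm wide (y) and 8 mm high above the board's top, from x = 80 to 110 mm, carries the clip's hinge; its flat face at x = 80 mm is the stop. The card fits along x on the board's middle line; once home its centre is at x = 15 mm, y = 0
- board_stop (a point): middle of the stop face, on the board's top surface (6 mm above the desk); axes as the board's
- clip_lip (a point): middle of the clip's lip, its lowest line, 70 mm wide along the board's y. Shut, it lies at x = 50 mm of the board, 3 mm above the board's top. From the lip a lead-in ramp rises at 22 degrees towards the tail, ending at x = 28 mm, 12 mm above the board's top; behind the lip the clip's plate slopes up to the hinge; shut, no part of the clip is more than 17 mm above the board's top. Polished steel, slippery
- clip (a joint): angle of the clip about its hinge (at x = 95 mm, 12 mm above the board's top): 0 shut, grows as the lip rises, up to 0.7 rad; the card under it holds it at about 0.07 rad. A spring shuts it: about 3 N at the lip when shut, about 3.5 N on the card; pushing the card in takes some 3 to 8 N, more if the card is also pressed down on the board
- card_mid (a point): centre (half-way up) of the stiff white foam-board photo card with a small landscape print on top, 130 (its x) x 60 (its y) x 6 mm, 30 g, loose, lying flat on the desk beside the clipboard; either end may go in first
- globe_mid (a point): point on the axis of the snow globe 36 mm above its underside, axes: z up along its axis. Dark wooden foot and straight-sided glass dome, both 54 mm in diameter (straight glass from 20 to 50 mm above the underside), rounded top at 73 mm, about 220 g, loose, standing on the clipboard
- coaster: white ceramic coaster fixed to the desk, a disc 90 mm in diameter and 5 mm thick; origin at the centre of its underside, on the desk
- ice_tray: bystander: empty orange ice cube tray, 80 x 180 x 32 mm, loose, beyond the clipboard; origin at the centre of its underside
- holder: bystander: grey cup 64 mm in diameter and 90 mm high with two white chopsticks reaching 200 mm, loose; origin at the centre of its underside
Not all that is in view belongs to the job. Of the things like the part that bears globe_mid, leave any that is blue, purple or turquoise; of the rest the smaller one is meant.

How it is judged:
On the way, in this order (a step that is already met when the one before it is completed fails the run):
1. the snow globe stands upright on the coaster, let go (horizontal distance between globe_mid and coaster below 0.02 m and angle between globe_mid's own z axis and vertical below 0.1 rad and height (world z) of globe_mid below 0.045 m and contact force between the fingers and globe below 0.1 N), for 0.2 s.
2. the card's edge has pushed the clip up and is under it (value of joint clip above 0.04 rad and contact force between card and clip above 0.5 N), for 0.1 s.
At the end, for the whole second after the job is handed in: The globe stands upright (within 6 degrees) on the coaster, its axis within 20 mm of the coaster's centre, at rest. The card lies flat on the clipboard under the clip, which presses on it, its end within 7 mm of the stop, centred within 12 mm, straight within 7 degrees, at rest (all of step 2 and horizontal distance between globe_mid and coaster below 0.02 m and angle between globe_mid's own z axis and vertical below 0.1 rad and height (world z) of globe_mid below 0.045 m and linear speed of each of globe, card below 0.03 m/s and x of card_mid in the frame of board between 0.008 and 0.02 m and y of card_mid in the frame of board between -0.012 and 0.012 m and z of card_mid in the frame of board between 0.006 and 0.013 m and angle between the x axis of card_mid and the x axis of board, either way round below 0.12 rad and angle between the z axis of card_mid and the z axis of board, either way round below 0.06 rad and value of joint clip below 0.16 rad); the robot touches nothing.
It fails at once if the snow globe is tipped (angle between globe_mid's own z axis and vertical above 0.6 rad).
It fails at once if the snow globe is dropped (moves faster than 0.5 m/s while not held) (linear speed of globe above 0.5 m/s and contact force between the fingers and globe below 0.05 N).
It fails at once if the ice cube tray or the chopstick holder is disturbed (moved more than 30 mm or tipped) (distance of any of ice_tray, holder from where it was at the start of the episode above 0.03 m or angle between holder's own z axis and vertical above 0.3 rad).
It also fails if it takes over 58 s, if anything falls off the work surface, if the arm or the gripper's body presses on something with over 40 N, if the wrist force passes 120 N, or if a joint passes its speed limit or range.

## Working session

There is one attempt and no reset: what is moved stays moved. The work goes in short steps, Python scripts to look and compute and a shell command to move; the robot and the scene stay as the last step left them, time stands still between calls to the robot, and variables do not carry over. Pictures are saved under pics/ and viewed, and the job is handed in when it is done.

```bash
mkdir -p pics; cat > h.py <<'E'
import numpy as np, cv2
from bench import r, get_image
def snap(name,fn):
    s=r.observe(); d=get_image(name); cv2.imwrite('pics/'+fn+'.png',d['pixels'])
    np.savez('pics/'+fn+'.npz',pos=s['position'],rot=s['tcp_rot'],**{k:v for k,v in d.items()}); return d
def cam(d):
    f=240/np.tan(np.radians(d['fovy'])/2)
    if 'rvec' in d:
        R=cv2.Rodrigues(np.array(d['rvec'],float))[0]; t=np.array(d['tvec'],float).ravel()
        Rc=R.T; o=-R.T@t
    else:
        M=np.array(d['mount']); T=np.array(d['rot']); Rc=T@M[:3,:3]; o=T@M[:3,3]+np.array(d['pos'])
    return float(f),Rc,o
def ray(d,u,v,z):
    f,Rc,o=cam(d); w=Rc@np.array([(u-d['cx'])/f,(v-d['cy'])/f,1]); return o+w*(z-o[2])/w[2]
def zpt(d,u,v):
    f,Rc,o=cam(d); Z=d['z_map'][int(v),int(u)]; return o+Rc@np.array([(u-d['cx'])/f,(v-d['cy'])/f,1])*Z
def cloud(d):
    f,Rc,o=cam(d); v,u=np.mgrid[:480,:640]; Z=d['z_map']
    return o+np.stack([(u-d['cx'])/f*Z,(v-d['cy'])/f*Z,Z],-1)@Rc.T
def load(fn):
    return dict(np.load('pics/'+fn+'.npz',allow_pickle=True))
E
python3 - <<'E'
from h import *
for n in ['scene','top','wrist']:
    d=snap(n,n+'0'); print(n,d['fovy'],d['cx'],d['cy'])
    if 'rvec' in d: print(cam(d))
print(r.observe())
E
```

```text
scene 52.288044191132926 315.2169448357289 240.43295864670574
(488.94970456321613, array([[-0.17004364,  0.72614272, -0.66618459],
       [ 0.98540135,  0.13100889, -0.10872375],
       [ 0.00832714, -0.67494697, -0.73781925]]), array([1.28419198, 0.1953175 , 0.8023903 ]))
top 50.11947472642387 325.4137386685977 234.9085530023767
(513.2837858998785, array([[ 0.01246706, -0.99791808,  0.06327775],
       [-0.99990109, -0.01285384, -0.00570904],
       [ 0.00651051, -0.06320031, -0.99797963]]), array([0.518996  , 0.09596227, 1.19163872]))
wrist 60.67340430346945 321.2350195311475 235.571040283104
{'clock': 0.15, 'joint_pos': array([-1.34598126e+00,  2.76472047e-01,  1.50579561e+00,  1.45888271e-05,
        1.36069577e+00, -1.21023300e-01]), 'qvel': array([-1.43032338e-03, -2.19035352e-03, -3.62165899e-03,  7.70573279e-04,
        1.66916996e-05,  5.97465178e-04]), 'joint_torque': array([ 1.38160296e-03, -4.04925799e+01, -2.37431413e+01,  7.00872671e-02,
        3.14655912e-02, -8.95599260e-05]), 'position': array([ 0.19480264, -0.54051266,  0.16550937]), 'tcp_rot': array([[-2.91672276e-04,  3.38982451e-01, -9.40792651e-01],
       [ 1.33945952e-03, -9.40791715e-01, -3.38982529e-01],
       [-9.99999060e-01, -1.35902548e-03, -1.79650410e-04]]), 'force': array([-0.01960062, -0.41977258,  0.93902345]), 'moment': array([ 0.00942666, -0.02481044,  0.00952819]), 'grip_width': 0.09411422651812924}
```

View pics/top0.png

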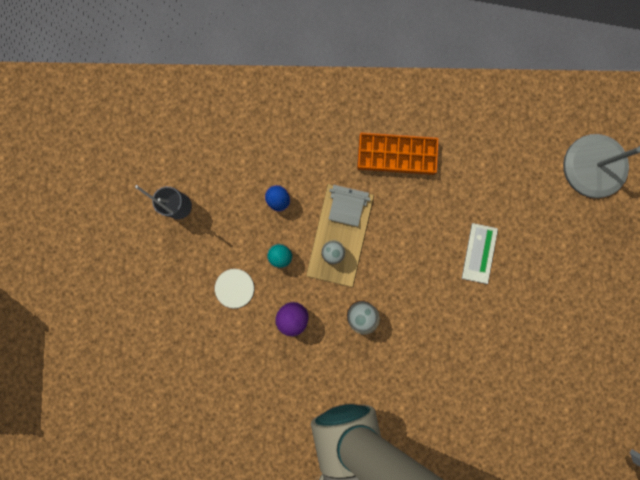

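View pics/scene0.png

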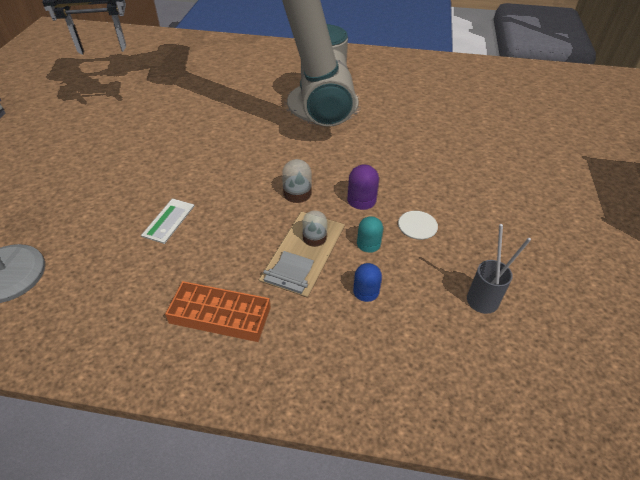

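The top view has five dome-shaped candidates:
- small clear globe on the clipboard at (333,252)
- larger clear globe at (363,318)
- purple at (292,319)
- turquoise at (280,256)
- blue at (278,198)

I choose the small clear one on the board. Next I'll measure everything and check the choice in a close crop.

```bash
cat > m.py <<'E'
from h import *
d=load('top0'); I=d['pixels']; hsv=cv2.cvtColor(I,cv2.COLOR_BGR2HSV)
def w(u,v,z): return np.round(ray(d,u,v,z),4)
# coaster
def big(m,box):
    k=np.zeros_like(m); x0,y0,x1,y1=box; k[y0:y1,x0:x1]=m[y0:y1,x0:x1]
    c=cv2.findContours(k,cv2.RETR_EXTERNAL,cv2.CHAIN_APPROX_NONE)[0]; return max(c,key=cv2.contourArea)
white=((hsv[...,1]<60)&(hsv[...,2]>150)).astype(np.uint8)*255
c=big(white,(200,255,270,320)); print('coaster',cv2.minEnclosingCircle(c),cv2.contourArea(c)); (u,v),_=cv2.minEnclosingCircle(c); print(w(u,v,.005))
ncard=((hsv[...,1]<60)&(hsv[...,2]>110)|((hsv[...,0]>45)&(hsv[...,0]<80)&(hsv[...,1]>100))).astype(np.uint8)*255
c=big(ncard,(450,210,510,295)); R=cv2.minAreaRect(c); P=np.array([w(u,v,.006) for u,v in cv2.boxPoints(R)]); print('card',R,P,P.mean(0))
e=[P[i+1]-P[i] for i in range(2)]; print([ (np.linalg.norm(a),np.degrees(np.arctan2(a[1],a[0]))) for a in e])
cv2.imwrite('pics/crop1.png',cv2.resize(I[110:350,200:520],(800,600),interpolation=cv2.INTER_CUBIC))
pc=cloud(d)
for n,(u,v) in dict(globe=(333,252),big=(363,318),tray=(398,150),bracket=(347,210),holder=(172,204),teal=(280,256),purple=(292,319),blue=(278,198)).items(): print(n,np.round(pc[v,u],4),np.round(ray(d,u,v,.036),3))
E
python3 m.py
```

```text
coaster ((233.88888549804688, 288.1111145019531), 19.571121215820312) 1149.0
[0.469 0.298 0.005]
card ((479.3800964355469, 253.2936553955078), (26.682640075683594, 56.7556037902832), 10.43747329711914) [[ 0.4968 -0.225   0.006 ]
 [ 0.6263 -0.2495  0.006 ]
 [ 0.6159 -0.3105  0.006 ]
 [ 0.4865 -0.2856  0.006 ]] [ 0.556375 -0.26765   0.006   ]
[(np.float64(0.13179719268633905), np.float64(-10.713123022791038)), (np.float64(0.06188020685162582), np.float64(-99.67542986323214))]
globe [0.5526 0.0727 0.0792] [0.554 0.072 0.036]
big [0.4125 0.0073 0.0889] [0.407 0.003 0.036]
tray [ 0.7906 -0.0751  0.0273] [ 0.789 -0.074  0.036]
bracket [0.6519 0.0401 0.0134] [0.649 0.041 0.036]
holder [0.6614 0.4457 0.0064] [0.658 0.437 0.036]
teal [0.5426 0.1878 0.0741] [0.543 0.191 0.036]
purple [0.409  0.1583 0.0932] [0.403 0.162 0.036]
blue [0.67   0.1947 0.0706] [0.675 0.198 0.036]
```

```bash
sleep 1; ls pics
```

```text
crop1.png
scene0.npz
scene0.png
top0.npz
top0.png
wrist0.npz
wrist0.png
```

View pics/crop1.png

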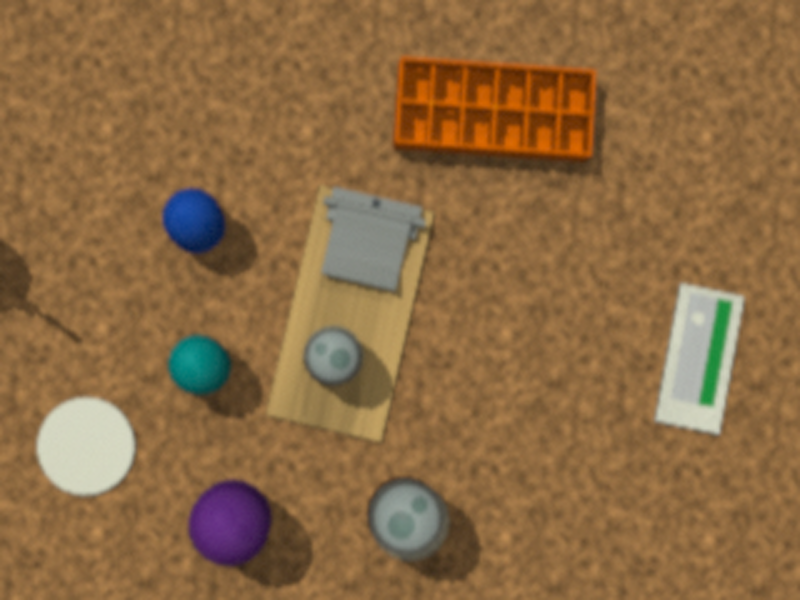

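The crop shows the small clear globe at crop (333,356), well smaller than the clear one at (407,520), so the choice stands. Next is the board pose, then a move to a closer wrist view.

```bash
cat > b.py <<'E'
from h import *
d=load('top0'); I=d['pixels']; hsv=cv2.cvtColor(I,cv2.COLOR_BGR2HSV)
box=(295,180,380,295)
k=np.zeros((480,640),np.uint8)
m=((hsv[...,2]>115)&(hsv[...,0]>14)&(hsv[...,0]<28))|((hsv[...,1]<60)&(hsv[...,2]>60))
k[180:295,300:380]=m[180:295,300:380]*255
k=cv2.morphologyEx(k,cv2.MORPH_CLOSE,np.ones((5,5)));k=cv2.morphologyEx(k,cv2.MORPH_OPEN,np.ones((9,9)))
c=max(cv2.findContours(k,cv2.RETR_EXTERNAL,cv2.CHAIN_APPROX_NONE)[0],key=cv2.contourArea)
R=cv2.minAreaRect(c);print(R); P=np.array([ray(d,u,v,.006) for u,v in cv2.boxPoints(R)]);print(P.round(4),P.mean(0))
C=np.array([(269,415),(381,440),(432,212),(322,188)])*.4+[200,110]
P=np.array([ray(d,u,v,.006) for u,v in C]);print(P.round(4),P.mean(0))
for i in range(4):
    a=P[(i+1)%4]-P[i];print(np.linalg.norm(a),np.degrees(np.arctan2(a[1],a[0])))
E
python3 b.py
```

```text
((339.5, 237.0), (114.0, 79.0), 90.0)
[[ 0.7216  0.15    0.006 ]
 [ 0.7241 -0.0342  0.006 ]
 [ 0.4596 -0.0357  0.006 ]
 [ 0.4574  0.1459  0.006 ]] [0.59067244 0.05648405 0.006     ]
[[ 0.4989  0.129   0.006 ]
 [ 0.4772  0.0256  0.006 ]
 [ 0.6891 -0.0199  0.006 ]
 [ 0.7103  0.0827  0.006 ]] [0.59385915 0.05435838 0.006     ]
0.10563145102496757 -101.83391036467071
0.21677673579435408 -12.132906535425603
0.10483278730008683 78.36570469569608
0.21641716451458337 167.65497906573023
```

```bash
cat >> h.py <<'E'
def go(x,y,z,jaw=None):
    s=r.observe(); R=np.array(s['tcp_rot']); p=np.array(s['position'])
    d=R.T@(np.array([x,y,z])-p)*100
    a=np.degrees(np.arctan2(R[1,1],R[0,1]))
    print('pos',p.round(4),'tool d cm',d.round(2),'jaw deg',round(a,2),'tilt',R[2,0].round(5), 'turn needed',None if jaw is None else round(-(((jaw-a)+90)%180-90),2),'f',np.array(s['force']).round(2),'w',round(s['grip_width'],4),'t',s['clock'])
E
python3 -c "
from h import *
print(load('wrist0')['mount'])
go(.553,.073,.22,-102.1)"
```

```text
[[-3.96597064e-04 -2.71547785e-01  9.62424877e-01 -2.18763331e-01]
 [ 9.99999830e-01 -5.18968839e-04  2.65654146e-04 -2.27222979e-04]
 [ 4.27330726e-04  9.62424818e-01  2.71547945e-01 -7.91124718e-02]
 [ 0.00000000e+00  0.00000000e+00  0.00000000e+00  1.00000000e+00]]
pos [ 0.1948 -0.5405  0.1655] tool d cm [ -5.38 -45.58 -54.5 ] jaw deg -70.19 tilt -1.0 turn needed 31.91 f [-0.02 -0.42  0.94] w 0.0941 t 0.15
```

```bash
python3 -m pendant '[1,-1,-4,-4.7,0, 1,-1,-4,-4.7,0, 1,-1,-4,-4.7,0, 1,-1,-4,-4.7,0, 1,-1,-4,-4.7,0]' | tail -5; python3 -c "
from h import *
go(.553,.073,.22,-102.1)"
```

```text
clock: 0.78
position: [0.3482, -0.2732, 0.2134]
tcp_rot: [[-0.001, 0.33, -0.944], [0.005, -0.944, -0.33], [-1.0, -0.005, -0.001]]
force: [1.4, 0.6, 1.0]
grip_width: 0.0941
pos [ 0.3482 -0.2732  0.2134] tool d cm [ -0.5  -25.91 -30.77] jaw deg -70.7 tilt -0.99999 turn needed 31.4 f [1.38 0.63 0.98] w 0.0941 t 0.775
```

```bash
python3 -m pendant '[1,-0.1,-4,-4.7,0, 1,-0.1,-4,-4.7,0, 1,-0.1,-4,-4.7,0, 1,-0.1,-4,-4.7,0, 1,0,0,0,10]' >/dev/null; python3 -m pendant '[1,0,0,0,10.4, 1,0,0,0,10.4]' >/dev/null;  python3 -c "
from h import *
go(.553,.073,.22,-102.1)"
```

```text
pos [ 0.475  -0.0508  0.2183] tool d cm [ -0.11 -13.73  -5.08] jaw deg -101.92 tilt -0.99999 turn needed 0.18 f [ 0.04 -0.33 -0.93] w 0.0942 t 1.65
```

```bash
python3 -m pendant '[1,0,-5,-1.2,0, 1,0,-5,-1.2,0, 1,0,-3.5,-1.2,0,1,0,0,0,0]' >/dev/null;  python3 -c "
from h import *
go(.553,.073,.22,-102.1)
snap('wrist','w1')"
```

```text
pos [0.5395 0.0764 0.2175] tool d cm [-0.25  0.04 -1.39] jaw deg -102.13 tilt -0.99999 turn needed -0.03 f [-0.23 -1.07  0.16] w 0.0941 t 2.15
```

View pics/w1.png

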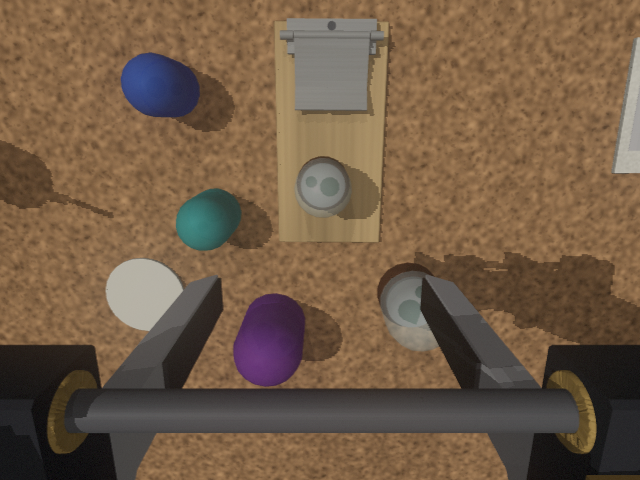

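The wrist view shows the board corners at (276,22), (389,23), (380,242) and (279,241), the globe at (323,186), and the coaster at (145,294).

```bash
python3 -c "
from h import *
d=load('w1')
P=np.array([ray(d,u,v,.006) for u,v in [(279,241.5),(380,242),(389,23),(276,22)]]);print(P.round(4),P.mean(0))
for i in range(4):
    a=P[(i+1)%4]-P[i];print(np.linalg.norm(a),np.degrees(np.arctan2(a[1],a[0])))
pc=cloud(d)[150:220,290:356].reshape(-1,3)
for lo,hi in [(.02,.032),(.032,.05),(.05,.06),(.06,.07),(.07,.1)]:
    q=pc[(pc[:,2]>lo)&(pc[:,2]<hi)]
    if len(q)<8: continue
    A=np.c_[2*q[:,:2],np.ones(len(q))]; s=np.linalg.lstsq(A,(q[:,:2]**2).sum(1),rcond=None)[0]
    print(lo,len(q),s[:2],np.sqrt(s[2]+s[:2]@s[:2]),q.mean(0))
# foot top silhouette: far edge and sides
hsv=cv2.cvtColor(d['pixels'],cv2.COLOR_BGR2HSV)
m=(hsv[...,1]<70).astype(np.uint8); k=np.zeros_like(m);k[150:225,285:360]=m[150:225,285:360]
print('glass sides row 185', np.where(k[185])[0][[0,-1]])
for row in (170,178,185,192,200):
    c=np.where(k[row])[0]; print(row,c.min(),c.max())
a=load('top0'); print(ray(d,145,294,.005))
"

```

```text
[[ 0.5011  0.1326  0.006 ]
 [ 0.4773  0.0246  0.006 ]
 [ 0.6897 -0.0212  0.006 ]
 [ 0.7132  0.0836  0.006 ]] [0.59532189 0.05490237 0.006     ]
0.11057491631219922 -102.41347054293013
0.2172723168336739 -12.17216422069994
0.10738804782633549 77.36157964486314
0.21770386912167639 166.98840103430305
0.02 41 [0.55546953 0.07193477] 0.026643966854497263 [0.57825323 0.06719847 0.02617576]
0.032 71 [0.55537188 0.07196192] 0.026783075311325955 [0.57830227 0.06749545 0.04106434]
0.05 193 [0.55552473 0.07196322] 0.026198064537574582 [0.56681303 0.06973161 0.05736382]
0.06 770 [0.55580594 0.07189997] 0.02299269814369495 [0.56044689 0.07093378 0.06629398]
0.07 1618 [0.55594255 0.07184841] 0.014400527463140482 [0.55654339 0.07175722 0.07517451]
glass sides row 185 [295 349]
170 301 344
178 297 348
185 295 349
192 295 350
200 297 348
[0.47219993 0.29699951 0.005     ]
```

```bash
python3 -m pendant '[1,4,0.3,-1.6,0, 1,3,0,0,0, 1,0,0,0,0]' >/dev/null;  python3 -c "
from h import *
go(.5555,.0719,.025,-102.4)"
```

```text
pos [0.5524 0.0656 0.1467] tool d cm [12.17 -0.68 -0.19] jaw deg -102.31 tilt -1.0 turn needed 0.09 f [-0.92  0.28 -0.23] w 0.0938 t 2.575
```

```bash
python3 -m pendant '[1,3,-0.7,-0.2,0, 1,2,0,0,0, 1,0,0,0,0]' >/dev/null;  python3 -c "
from h import *
go(.5555,.0719,.025,-102.4)"
```

```text
pos [0.5576 0.0693 0.1002] tool d cm [ 7.52 -0.2   0.29] jaw deg -102.47 tilt -0.99999 turn needed -0.07 f [ 0.08 -0.25  0.03] w 0.0942 t 2.95
```

```bash
python3 -m pendant '[1,2.5,-0.2,0.3,0, 1,2.5,0,0,0, 1,2,0,0,0, 1,0,0,0,0]' >/dev/null;  python3 -c "
from h import *
go(.5555,.0719,.025,-102.4)"
```

```text
pos [0.5614 0.0698 0.0373] tool d cm [ 1.22 -0.07  0.65] jaw deg -102.59 tilt -0.99982 turn needed -0.19 f [-0.02 -0.59  0.04] w 0.0939 t 3.45
```

```bash
python3 -m pendant '[1,1.2,0,0.6,0, 1,0,0,0,0, 1,0,0,0,0]' >/dev/null;  python3 -c "
from h import *
go(.5555,.0719,.025,-102.4); print(r.observe()['tcp_rot'].round(4))"
```

```text
pos [0.5581 0.0708 0.0283] tool d cm [ 0.32 -0.05  0.29] jaw deg -102.61 tilt -0.99968 turn needed -0.21 f [0.32 0.05 0.72] w 0.0941 t 3.825
[[ 0.025  -0.2184 -0.9755]
 [-0.0018 -0.9759  0.2184]
 [-0.9997 -0.0037 -0.0248]]
```

```bash
python3 -m pendant '[1,0.3,0,0.3,0, 1,0,0,0,0]' >/dev/null;  python3 -c "
from h import *
go(.5555,.0719,.025,-102.4)"; python3 -m pendant '[-1,0,0,0,0,-1,0,0,0,0,-1,0,0,0,0,-1,0,0,0,0,-1,0,0,0,0]'
```

```text
pos [0.5555 0.0715 0.0257] tool d cm [ 0.07 -0.04  0.01] jaw deg -102.61 tilt -0.99966 turn needed -0.21 f [-0.58 -0.51 -0.11] w 0.0937 t 4.075
clock: 4.7
position: [0.5559, 0.0718, 0.0258]
tcp_rot: [[0.027, -0.218, -0.975], [-0.001, -0.976, 0.218], [-1.0, -0.005, -0.026]]
force: [-0.0, 2.4, 1.5]
grip_width: 0.0478
```

```bash
python3 -m pendant '[-1,0,0,0,0]' | tail -2; python3 -c "
from h import *
snap('wrist','w2');d=snap('scene','s2'); I=d['pixels']; cv2.imwrite('pics/s2c.png',cv2.resize(I[140:300,220:433],(800,600)))"
```

```text
force: [0.8, 0.8, -0.2]
grip_width: 0.0457
```

View pics/w2.png

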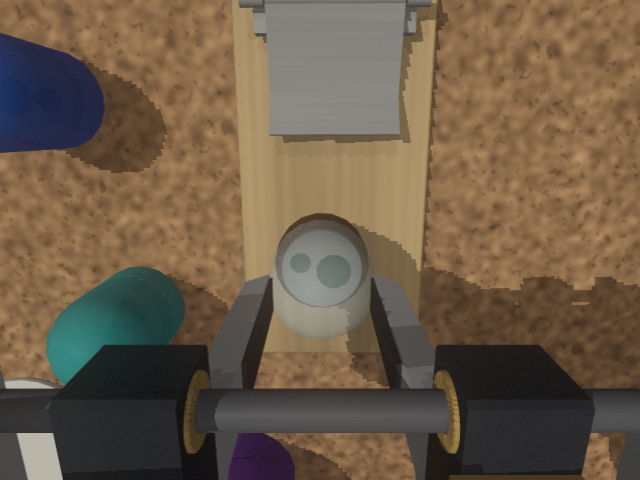

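View pics/s2c.png

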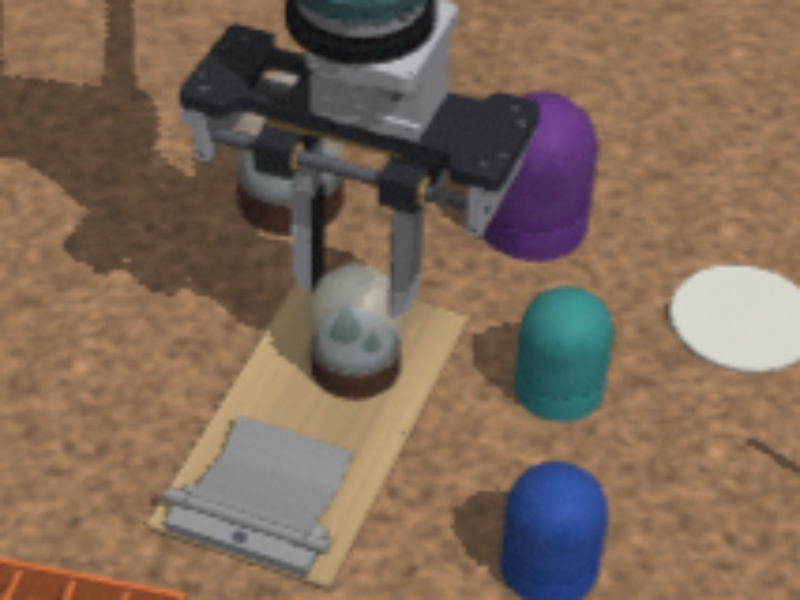

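The wrist view shows the fingers closing on the near side of the globe and slipping. I'll open again and re-measure.

```bash
python3 -m pendant '[1,0,0,0,0,1,0,0,0,0,1,0,0,0,0,1,0,0,0,0]' | tail -2; cat > g.py <<'E'
from h import *
import sys
fn=sys.argv[1]; d=snap('wrist',fn); d=load(fn); t=snap('top',fn+'t'); 
s=r.observe(); print(s['position'],s['tcp_rot'].round(3),s['grip_width'])
for nm,dd in (('wrist',d),('top',t)):
    pc=cloud(dd).reshape(-1,3); g=np.array([float(sys.argv[2]),float(sys.argv[3])])
    pc=pc[np.linalg.norm(pc[:,:2]-g,axis=1)<.045]
    for lo,hi in [(.02,.032),(.032,.05),(.05,.06),(.06,.07),(.07,.1)]:
        q=pc[(pc[:,2]>lo)&(pc[:,2]<hi)]
        if len(q)<8: continue
        A=np.c_[2*q[:,:2],np.ones(len(q))]; s=np.linalg.lstsq(A,(q[:,:2]**2).sum(1),rcond=None)[0]
        print(nm,lo,len(q),s[:2],np.sqrt(s[2]+s[:2]@s[:2]),q.mean(0))
E
python3 g.py w3 .5655 .07
```

```text
force: [-0.3, -0.5, 0.2]
grip_width: 0.0828
[0.55587176 0.07153288 0.02579976] [[ 0.027 -0.218 -0.976]
 [-0.002 -0.976  0.218]
 [-1.    -0.004 -0.026]] 0.09061097802735067
wrist 0.02 339 [0.55538456 0.07212817] 0.026816171372600266 [0.57789346 0.06693598 0.02562285]
wrist 0.032 633 [0.55561121 0.07209806] 0.026722563281992465 [0.57798642 0.06694975 0.04133876]
wrist 0.05 813 [0.55590532 0.07205271] 0.026115610932482856 [0.57464073 0.06736955 0.05654563]
wrist 0.06 2822 [0.55462541 0.07244256] 0.025443442658061328 [0.56534488 0.07014204 0.06642679]
wrist 0.07 7575 [0.5573935  0.07258592] 0.02386886106498465 [0.55837063 0.07237371 0.07784697]
```

View pics/w3.png

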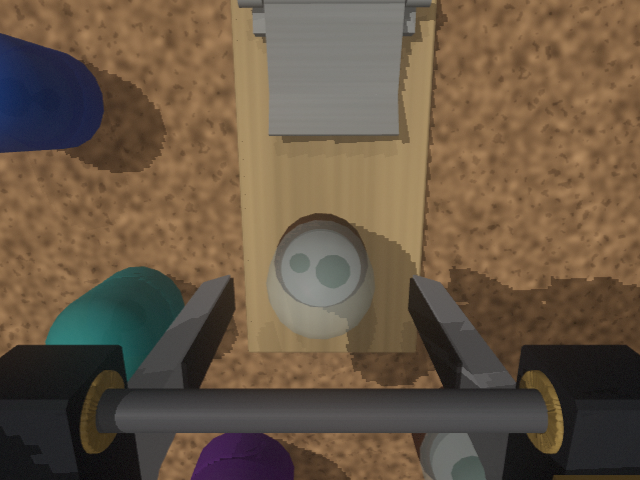

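```bash
python3 -c "
from h import *
for n in ('w2','w3'):
  d=load(n); f=240/np.tan(np.radians(float(d['fovy']))/2); M=np.linalg.inv(d['mount'])
  for x in (0,-.019,-.04):
    for y in (-.047,-.027,-.023,.023,.027,.047):
      p=M@[x,y,0,1]; print(x,y,(p[:2]/p[2]*f+[d['cx'],d['cy']]).round(0),end=' ')
    print()
  f,Rc,o=cam(d)
  p=Rc.T@(np.array([.5555,.072,.045])-o); print('globe',(p[:2]/p[2]*f+[d['cx'],d['cy']]))
d=load('w2'); pc=cloud(d); 
T=d['rot'];
for (u,v) in [(255,285),(240,330),(262,300),(262,320),(385,300),(400,320),(362,285),(320,325)]: print(u,v,pc[v,u].round(4),(T.T@(pc[v,u]-d['pos'])).round(4))
"

```

```text
0 -0.047 [238. 265.] 0 -0.027 [274. 265.] 0 -0.023 [281. 265.] 0 0.023 [362. 265.] 0 0.027 [369. 265.] 0 0.047 [405. 265.] 
-0.019 -0.047 [231. 278.] -0.019 -0.027 [270. 277.] -0.019 -0.023 [278. 277.] -0.019 0.023 [366. 277.] -0.019 0.027 [373. 277.] -0.019 0.047 [412. 277.] 
-0.04 -0.047 [222. 294.] -0.04 -0.027 [265. 294.] -0.04 -0.023 [273. 294.] -0.04 0.023 [371. 294.] -0.04 0.027 [379. 294.] -0.04 0.047 [421. 294.] 
globe [321.55825372 277.4675676 ]
0 -0.047 [238. 265.] 0 -0.027 [274. 265.] 0 -0.023 [281. 265.] 0 0.023 [362. 265.] 0 0.027 [369. 265.] 0 0.047 [405. 265.] 
-0.019 -0.047 [231. 278.] -0.019 -0.027 [270. 277.] -0.019 -0.023 [278. 277.] -0.019 0.023 [366. 277.] -0.019 0.027 [373. 277.] -0.019 0.047 [412. 277.] 
-0.04 -0.047 [222. 294.] -0.04 -0.027 [265. 294.] -0.04 -0.023 [273. 294.] -0.04 0.023 [371. 294.] -0.04 0.027 [379. 294.] -0.04 0.047 [421. 294.] 
globe [320.79896487 277.49211542]
255 285 [0.5697 0.0988 0.0765] [-0.0505 -0.0295 -0.0089]
240 330 [0.569  0.0974 0.1181] [-0.0921 -0.0282 -0.0096]
262 300 [0.5675 0.0941 0.0906] [-0.0646 -0.0245 -0.0082]
262 320 [0.5639 0.0934 0.1019] [-0.0761 -0.023  -0.0051]
385 300 [0.5582 0.0453 0.0942] [-0.0684  0.0251 -0.0099]
400 320 [0.5578 0.0427 0.1123] [-0.0866  0.0277 -0.0105]
362 285 [0.5576 0.0527 0.072 ] [-0.0463  0.0182 -0.0071]
320 325 [0.545  0.075  0.0774] [-0.052  -0.0008  0.0099]
```

The globe did not move, and projecting the pads puts them centred on its axis. So the first grip was probably sound, with the width reading low from finger compliance. I'll close again and test with a small lift.

```bash
for i in 1 2; do python3 -m pendant '[-1,0,0,0,0,-1,0,0,0,0,-1,0,0,0,0,-1,0,0,0,0]' | tail -1;done;  python3 -c "
from h import *
go(.5555,.0719,.025,-102.4)
snap('wrist','w4')"; python3 -m pendant '[-1,-0.5,0,0,0,-1,-0.5,0,0,0,-1,0,0,0,0]'; python3 g.py w5 .5555 .072
```

```text
grip_width: 0.0571
grip_width: 0.046
pos [0.556  0.0719 0.0257] tool d cm [0.07 0.01 0.05] jaw deg -102.62 tilt -0.99964 turn needed -0.22 f [ 1.3  -0.5  -0.46] w 0.046 t 6.525
clock: 6.95
position: [0.5547, 0.0716, 0.0358]
tcp_rot: [[0.025, -0.218, -0.976], [-0.002, -0.976, 0.218], [-1.0, -0.004, -0.024]]
force: [0.4, 0.8, -2.2]
grip_width: 0.0462
[0.55438563 0.07164554 0.03538709] [[ 0.024 -0.218 -0.976]
 [-0.002 -0.976  0.218]
 [-1.    -0.004 -0.024]] 0.04581585219798791
wrist 0.02 321 [0.55438357 0.07170189] 0.026724800863560196 [0.57669518 0.06666114 0.02646306]
wrist 0.032 541 [0.55435997 0.0717046 ] 0.026722975072445768 [0.57681204 0.06658443 0.0413121 ]
wrist 0.05 375 [0.55439041 0.07168827] 0.02675001449020552 [0.57671942 0.0665797  0.05515513]
wrist 0.06 746 [0.55479231 0.07162948] 0.02606277579233646 [0.57522191 0.06690279 0.06640333]
wrist 0.07 9831 [0.55792269 0.07083836] 0.018739146548131823 [0.55956184 0.07048771 0.08378221]
```

View pics/w5.png

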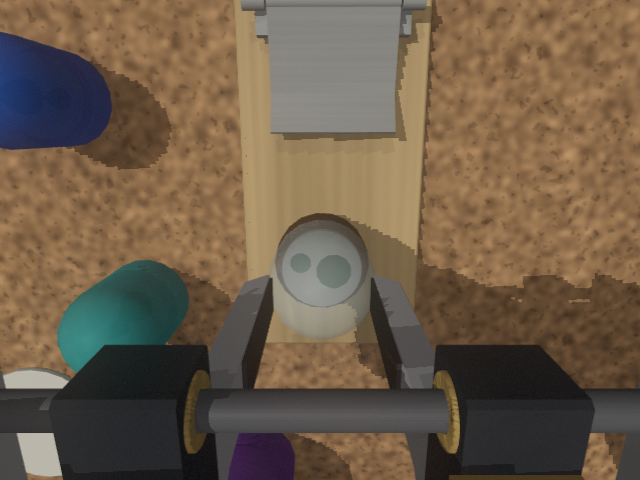

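The force reads −2.2 N, the weight of the globe, and the globe moves with the hand: it is held. Now I lift and carry it.

```bash
python3 -m pendant '[-1,-2,0,0,0,-1,-3,0,0,0,-1,-3,0,0,0,-1,-2,0,0,0,-1,-1,0,0,0]'|tail -2; python3 -c "
from h import *
go(.471,.297,.15,-102.4)"
```

```text
force: [-0.1, -0.2, -2.3]
grip_width: 0.0457
pos [0.5494 0.0717 0.146 ] tool d cm [ -0.58 -20.27  12.56] jaw deg -102.62 tilt -0.99984 turn needed -0.22 f [-0.08 -0.19 -2.25] w 0.0457 t 7.675
```

```bash
python3 -m pendant '[-1,-0.3,-2.5,1.5,0,-1,-0.2,-3.5,2.2,0,-1,0,-4,2.5,0,-1,0,-4,2.5,0,-1,0,-4,2.4,0]'|tail -2;python3 -m pendant '[-1,0,-1.5,1,0,-1,0,0,0,0]'|tail -2; python3 -c "
from h import *
go(.471,.297,.15,-102.4)
snap('top','t6'); d=snap('wrist','w6')"; python3 -c "
from h import *
for n,b in (('top0',(200,255,270,320)),('t6',(200,255,270,330))):
    pass
"
```

```text
force: [-0.2, 0.2, -1.7]
grip_width: 0.0455
force: [-0.3, -0.5, -2.6]
grip_width: 0.0458
pos [0.4713 0.2924 0.1459] tool d cm [-0.41 -0.44  0.12] jaw deg -102.77 tilt -0.99989 turn needed -0.37 f [-0.29 -0.52 -2.6 ] w 0.0458 t 8.55
```

View pics/w6.png

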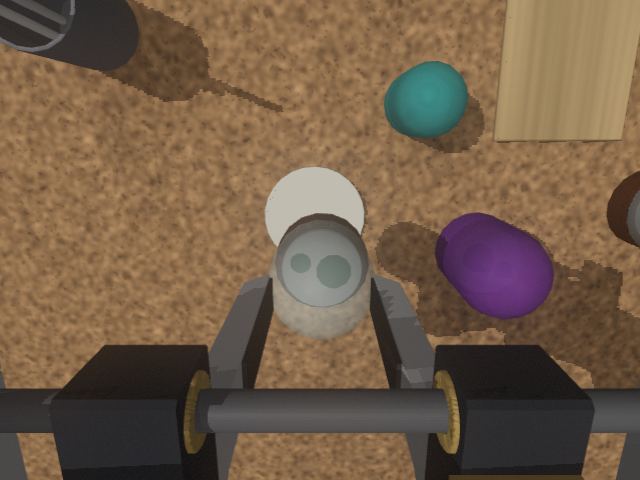

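The wrist view shows the globe held above the coaster, whose visible edges are at x≈265–365 and top at y≈167. I'll refine the coaster's centre from those.

```bash
python3 -c "
from h import *
d=load('w6'); hsv=cv2.cvtColor(d['pixels'],cv2.COLOR_BGR2HSV)
m=((hsv[...,1]<50)&(hsv[...,2]>150)).astype(np.uint8)
pts=[]
for row in range(168,236,4):
    c=np.where(m[row,240:390])[0]+240
    if len(c)>5:
        if c[0]>245: pts.append(ray(d,c[0]-.5,row,.005)[:2])
        if row<212 or 1: pts.append(ray(d,c[-1]+.5,row,.005)[:2])
q=np.array(pts)
A=np.c_[2*q,np.ones(len(q))]; s=np.linalg.lstsq(A,(q**2).sum(1),rcond=None)[0]; print(s[:2],np.sqrt(s[2]+s[:2]@s[:2]))
go(s[0],s[1],.03,-102.4)
"

```

```text
[0.47075568 0.2981715 ] 0.044501198885253085
pos [0.4719 0.2911 0.146 ] tool d cm [11.6  -0.69  0.45] jaw deg -102.9 tilt -0.99988 turn needed -0.5 f [ 0.88 -0.66 -2.08] w 0.0457 t 8.65
```

```bash
python3 -m pendant '[-1,1.5,-0.5,0.3,0,-1,2,0,0,0,-1,2,0,0,0,-1,1.5,0,0,0,-1,0,0,0,0]'|tail -2; python3 -c "
from h import *
go(.4708,.2978,.0247,-102.4)"
```

```text
force: [0.2, 0.0, -2.4]
grip_width: 0.0459
pos [0.4723 0.2905 0.0703] tool d cm [ 4.55 -0.7   0.38] jaw deg -103.39 tilt -0.99989 turn needed -0.99 f [ 0.22  0.01 -2.38] w 0.0459 t 9.275
```

```bash
python3 -m pendant '[-1,0.8,-0.8,0.3,-0.5,-1,0.8,-0.3,0,-0.5,-1,0.8,0,0,0,-1,0.8,0,0,0,-1,0,0,0,0]'|tail -2; python3 -c "
from h import *
go(.4708,.2978,.0247,-102.4)"
```

```text
force: [-0.3, 1.6, -2.4]
grip_width: 0.046
pos [0.4735 0.3023 0.0367] tool d cm [1.2  0.49 0.18] jaw deg -102.38 tilt -0.99988 turn needed 0.02 f [-0.35  1.64 -2.43] w 0.046 t 9.9
```

```bash
python3 -m pendant '[-1,0.4,0.3,0.2,0,-1,0.4,0,0,0,-1,0.2,0,0,0,-1,0,0,0,0]'|tail -2; python3 -c "
from h import *
go(.4708,.2978,.0247,-102.4); print(r.observe()['tcp_rot'].round(3))"
```

```text
force: [0.3, 0.3, -1.9]
grip_width: 0.0461
pos [0.4712 0.2996 0.0266] tool d cm [0.19 0.18 0.01] jaw deg -102.39 tilt -0.99986 turn needed 0.01 f [ 0.3   0.32 -1.94] w 0.0461 t 10.4
[[ 0.015 -0.215 -0.977]
 [-0.008 -0.977  0.214]
 [-1.     0.004 -0.016]]
```

```bash
python3 -m pendant '[-1,0.15,0,0,0,-1,0.05,0,0,0,-1,0,0,0,0]'|tail -2; python3 -c "
from h import *
go(.4708,.2978,.0247,-102.4)"
```

```text
force: [-0.7, 0.1, -1.6]
grip_width: 0.0456
pos [0.4715 0.2996 0.025 ] tool d cm [0.03 0.19 0.03] jaw deg -102.39 tilt -0.99986 turn needed 0.01 f [-0.7   0.13 -1.64] w 0.0456 t 10.775
```

```bash
python3 -m pendant '[-1,0.1,0,0,0,-1,0.05,0,0,0,-1,0,0,0,0]'|tail -2; python3 -c "
from h import *
go(.4708,.2978,.0247,-102.4)"
```

```text
force: [-0.4, 0.5, -0.8]
grip_width: 0.0458
pos [0.4714 0.2997 0.0249] tool d cm [0.02 0.2  0.02] jaw deg -102.38 tilt -0.99985 turn needed 0.02 f [-0.39  0.53 -0.77] w 0.0458 t 11.15
```

The load is coming off the hand (−0.8 N), so the globe is resting on the coaster. I'll release it.

```bash
python3 -m pendant '[-1,0.05,0,0,0,0,0,0,0,0,0.6,0,0,0,0,1,0,0,0,0,1,0,0,0,0]'|tail -2; python3 -m pendant '[1,0,0,0,0,1,0,0,0,0]'|tail -2; python3 g.py w7 .4708 .298; python3 -c "
from h import *
go(.4708,.2978,.12,-102.4)"
```

```text
force: [-0.0, -0.7, 0.0]
grip_width: 0.0738
force: [0.3, -0.1, -0.6]
grip_width: 0.0925
[0.47276977 0.30026628 0.02430232] [[ 0.018 -0.214 -0.977]
 [-0.006 -0.977  0.214]
 [-1.     0.002 -0.019]] 0.09355754095620288
wrist 0.02 372 [0.47091317 0.29960221] 0.026758516710471837 [0.49335128 0.29520481 0.02572583]
wrist 0.032 685 [0.47108294 0.29958374] 0.026727843166390458 [0.49366983 0.29522833 0.04145514]
wrist 0.05 956 [0.47142152 0.29954342] 0.025941562778830963 [0.489808   0.29603121 0.056409  ]
wrist 0.06 3039 [0.46996622 0.29571591] 0.023946155765460827 [0.48004607 0.29608896 0.06624319]
wrist 0.07 6113 [0.46864041 0.28455202] 0.021962224544463047 [0.47211464 0.29354216 0.07614524]
top 0.02 10 [0.47059836 0.3000185 ] 0.02689093800685877 [0.48373455 0.28492928 0.0253352 ]
top 0.032 15 [0.4705228 0.3001204] 0.02711098688353323 [0.47629178 0.28321911 0.04251462]
top 0.05 27 [0.4706891 0.2987549] 0.025668747982749346 [0.47025897 0.28645071 0.05708393]
top 0.06 64 [0.47152395 0.29856163] 0.02268005156618975 [0.46949978 0.28844239 0.0647984 ]
top 0.07 54 [0.47048013 0.29241719] 0.011766436354399045 [0.46379309 0.28978903 0.07386661]
pos [0.4728 0.3003 0.0243] tool d cm [-9.57  0.3  -0.04] jaw deg -102.38 tilt -0.99982 turn needed 0.02 f [-0.17 -0.19 -0.36] w 0.0936 t 12.125
```

View pics/w7.png

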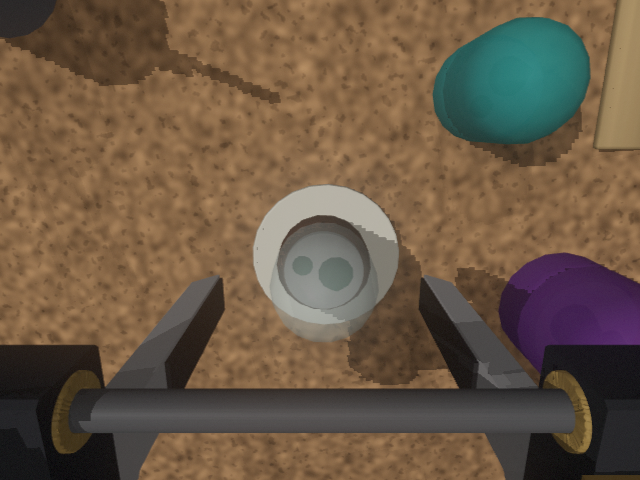

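The globe stands in the middle of the coaster, within 2 mm, and the fingers are clear of it. Next I rise and go to the card.

```bash
python3 -m pendant '[1,-2,0,0,0,1,-3,0,0,0,1,-4,0,0,0,1,-3,0,0,0,1,-1.5,0,0,0]'|tail -2; python3 -c "
from h import *
go(.522,-.261,.15,-100.7)"
```

```text
force: [-0.5, -0.6, -0.1]
grip_width: 0.094
pos [0.4689 0.3004 0.1612] tool d cm [  1.65  53.69 -17.21] jaw deg -102.39 tilt -0.99988 turn needed -1.69 f [-0.46 -0.6  -0.13] w 0.094 t 12.75
```

```bash
python3 -m pendant '[1,0,5,-1.6,0,1,0,5.5,-1.8,0,1,0,5.5,-1.8,0,1,0,5.5,-1.8,0,1,0,5.5,-1.8,0]'|tail -2;python3 -m pendant '[1,0,5.5,-1.8,0,1,0,5.5,-1.8,0,1,0,5.5,-1.8,0,1,0,5,-1.8,0,1,0,4,-0.8,-1.7]'|tail -2;  python3 -c "
from h import *
go(.522,-.261,.15,-100.7)"
```

```text
force: [0.3, 0.5, 0.2]
grip_width: 0.0942
force: [1.0, 1.1, -0.6]
grip_width: 0.0941
pos [ 0.5221 -0.2609  0.1609] tool d cm [1.09 0.01 0.02] jaw deg -100.24 tilt -0.99994 turn needed 0.46 f [ 1.03  1.14 -0.55] w 0.0941 t 14.0
```

```bash
python3 -m pendant '[1,0,0,0,0,1,0,0,0,0]'|tail -2;python3 -c "
from h import *
snap('wrist','w8'); go(.522,-.261,.15,-100.7)"
```

```text
force: [-0.6, 0.5, 0.2]
grip_width: 0.0941
pos [ 0.5211 -0.2628  0.1589] tool d cm [ 0.89 -0.2  -0.05] jaw deg -100.46 tilt -0.99997 turn needed 0.24 f [-0.14 -0.51 -0.08] w 0.0941 t 14.3
```

View pics/w8.png

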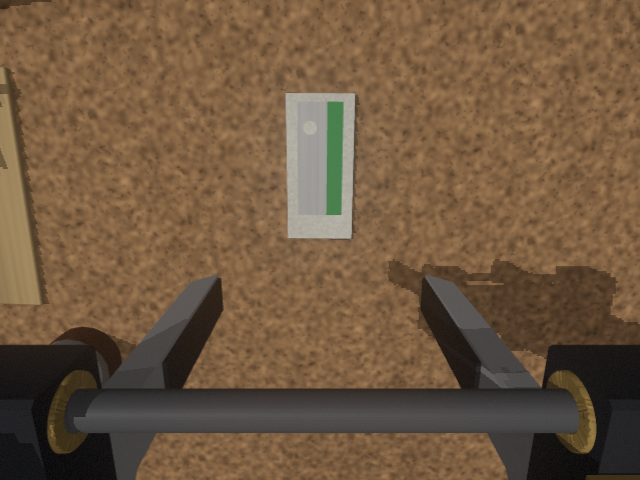

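The card's corners are at (286,93), (355,93), (352,238) and (288,238).

```bash
python3 -c "
from h import *
d=load('w8'); hsv=cv2.cvtColor(d['pixels'],cv2.COLOR_BGR2HSV)
m=(((hsv[...,1]<60)&(hsv[...,2]>120))|((hsv[...,0]>45)&(hsv[...,0]<80)&(hsv[...,1]>100))).astype(np.uint8); k=np.zeros_like(m);k[70:255,260:380]=m[70:255,260:380]
c=max(cv2.findContours(k,0,1)[0],key=cv2.contourArea)
q=np.array([ray(d,u,v,.006)[:2] for u,v in c[:,0]]).astype(np.float32)
R=cv2.minAreaRect(q*1000);print(R)
C=np.array(R[0])/1000
pos=d['pos']
P=np.array([ray(d,u,v,.006)[:2] for u,v in [(286,93.5),(355,93.5),(352,238.5),(288.5,238.5)]]);print(P.round(4),P.mean(0))
for i in range(4):
    a=P[(i+1)%4]-P[i];print(np.linalg.norm(a),np.degrees(np.arctan2(a[1],a[0])))
"

```

```text
((558.5322265625, -268.1799621582031), (60.17262268066406, 129.539794921875), 79.27789306640625)
[[ 0.6269 -0.2517]
 [ 0.6161 -0.3101]
 [ 0.4888 -0.2864]
 [ 0.4998 -0.2275]] [ 0.55791435 -0.26892431]
0.059311528736575546 -100.52320140221636
0.1294741515424266 169.4644243400019
0.05986784321948127 79.45537654488726
0.12945308334801853 -10.781800822998768
```

```bash
python3 -m pendant '[1,2.5,0,-0.8,0.2,1,2.5,0,0,0,1,2.5,0,0,0,1,1.5,0,0,0,1,0,0,0,0]'|tail -2;python3 -c "
from h import *
go(.5288,-.2629,.003,-100.7)"
```

```text
force: [0.3, 0.9, 0.3]
grip_width: 0.0943
pos [ 0.531  -0.2571  0.0681] tool d cm [6.51 0.61 0.17] jaw deg -100.22 tilt -0.99995 turn needed 0.48 f [0.35 0.9  0.29] w 0.0943 t 14.925
```

```bash
python3 -m pendant '[1,2,0.6,0.1,0.4,1,2,0,0,0,1,1,0,0,0,1,0.4,0,0,0,1,0,0,0,0]'|tail -2;python3 -c "
from h import *
go(.5288,-.2629,.003,-100.7)"
```

```text
force: [-0.5, -0.6, -0.5]
grip_width: 0.0942
pos [ 0.5338 -0.2638  0.0181] tool d cm [ 1.5  -0.    0.54] jaw deg -100.5 tilt -0.99981 turn needed 0.2 f [-0.48 -0.63 -0.54] w 0.0942 t 15.55
```

```bash
python3 -m pendant '[1,0.6,0,0.4,0.2,1,0.5,0,0.1,0,1,0.3,0,0,0,1,0,0,0,0]'|tail -2;python3 -c "
from h import *
go(.5288,-.2629,.003,-100.7)"
```

```text
force: [-0.2, 0.1, 1.4]
grip_width: 0.0941
pos [ 0.5295 -0.2634  0.0043] tool d cm [ 0.13 -0.03  0.08] jaw deg -100.71 tilt -0.99977 turn needed -0.01 f [-0.16  0.11  1.37] w 0.0941 t 16.05
```

```bash
python3 -m pendant '[1,0.2,0,0,0,1,0.1,0,0,0,1,0,0,0,0]'|tail -2;python3 -c "
from h import *
go(.5288,-.2629,.003,-100.7);print(r.observe()['tcp_rot'].round(3))"
```

```text
force: [-0.1, -0.6, -0.2]
grip_width: 0.094
pos [ 0.5299 -0.2636  0.0013] tool d cm [-0.18 -0.05  0.11] jaw deg -100.72 tilt -0.99976 turn needed -0.02 f [-0.07 -0.62 -0.16] w 0.094 t 16.425
[[ 0.021 -0.186 -0.982]
 [-0.008 -0.983  0.186]
 [-1.     0.004 -0.022]]
```

```bash
python3 -m pendant '[1,-0.12,0,0,0,-0.5,0,0,0,0,-1,0,0,0,0,-1,0,0,0,0,-1,0,0,0,0]'|tail -2;python3 -m pendant '[-1,0,0,0,0,-1,0,0,0,0,-1,0,0,0,0]'|tail -2; python3 -c "
from h import *
go(.5288,-.2629,.003,-100.7);snap('wrist','w9')"
```

```text
force: [0.1, -0.3, -0.4]
grip_width: 0.0575
force: [-0.8, 0.5, -0.5]
grip_width: 0.0275
pos [ 0.53   -0.2637  0.0028] tool d cm [-0.03 -0.05  0.13] jaw deg -100.72 tilt -0.99975 turn needed -0.02 f [-0.76  0.45 -0.5 ] w 0.0275 t 17.425
```

View pics/w9.png

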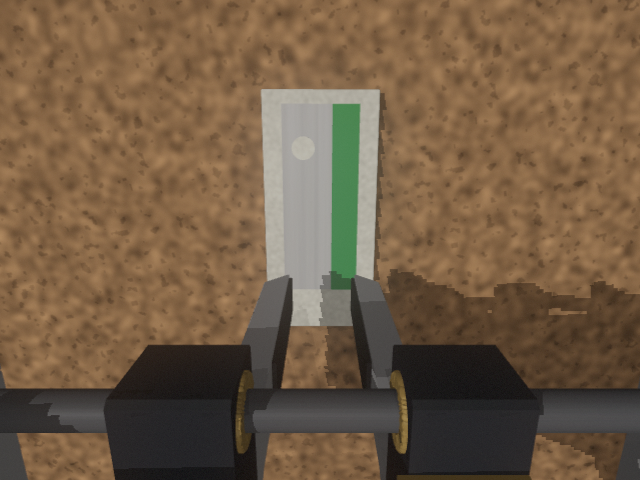

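The width reads 27 mm, less than the card's 60 mm, so the fingers may have closed above the card instead of around it. I'll check the fingertip geometry with the depth map.

```bash
python3 -c "
from h import *
for n in ('w9','w3'):
  d=load(n); pc=cloud(d); T=d['rot']; L=(pc-d['pos'])@T
  m=(np.abs(L[...,2])<.0125)&(np.abs(L[...,1])<.07)&(L[...,0]<-.0)&(L[...,0]>-.08)
  q=L[m]; print(n,len(q))
  for lo in np.arange(-.08,0,.006):
    for s in (-1,1):
      k=q[(q[:,0]>=lo)&(q[:,0]<lo+.006)&(np.sign(q[:,1])==s)]
      if len(k): print(round(lo,3),s,len(k),'y',k[:,1].min().round(4),k[:,1].max().round(4),'z',k[:,2].min().round(4),k[:,2].max().round(4))
"
python3 -c "
from h import *
d=snap('scene','s9'); I=d['pixels']; cv2.imwrite('pics/s9c.png',cv2.resize(I[140:260,80:240],(800,600),interpolation=cv2.INTER_CUBIC))"
```

```text
w9 6780
-0.08 -1 280 y -0.026 -0.0138 z -0.0104 0.0077
-0.08 1 284 y 0.0134 0.0257 z -0.0104 0.0081
-0.074 -1 253 y -0.026 -0.0138 z -0.0103 0.0072
-0.074 1 253 y 0.0134 0.0255 z -0.0102 0.0081
-0.068 -1 235 y -0.0259 -0.0137 z -0.0102 0.0082
-0.068 1 238 y 0.0135 0.0257 z -0.0103 0.0076
-0.062 -1 203 y -0.0258 -0.0137 z -0.0103 0.0077
-0.062 1 202 y 0.0135 0.0256 z -0.0102 0.0076
-0.056 -1 200 y -0.0259 -0.0137 z -0.0102 0.0075
-0.056 1 187 y 0.0135 0.0256 z -0.0105 0.0069
-0.05 -1 145 y -0.0256 -0.0138 z -0.0102 0.0079
-0.05 1 143 y 0.0135 0.025 z -0.01 0.0077
-0.044 -1 60 y -0.021 -0.0137 z -0.0101 0.0026
-0.044 1 68 y 0.0135 0.0202 z -0.01 0.0056
-0.008 -1 2044 y -0.0308 -0.0003 z -0.0125 0.0125
-0.008 1 1951 y 0.0002 0.0291 z -0.0125 0.0125
-0.002 -1 17 y -0.0308 -0.0003 z -0.0119 0.0047
-0.002 1 17 y 0.0013 0.0293 z -0.0113 0.0047
w3 9195
-0.08 -1 413 y -0.0535 -0.0409 z -0.0105 0.0081
-0.08 1 406 y 0.0406 0.0529 z -0.0106 0.0083
-0.074 -1 366 y -0.0533 -0.0409 z -0.0103 0.0083
-0.074 1 365 y 0.0407 0.0532 z -0.0104 0.0084
-0.068 -1 326 y -0.0532 -0.0409 z -0.0103 0.008
-0.068 
[... 318 characters left out ...]
0.0125
-0.044 -1 466 y -0.0479 -0.0167 z -0.0125 0.0125
-0.044 1 452 y 0.0156 0.0481 z -0.0125 0.0125
-0.038 -1 101 y -0.0268 -0.022 z -0.0124 0.0062
-0.038 1 107 y 0.0208 0.0257 z -0.0125 0.0094
-0.032 -1 30 y -0.0276 -0.0241 z -0.0122 0.0075
-0.032 1 28 y 0.0229 0.0257 z -0.0123 0.0082
-0.026 -1 5 y -0.0254 -0.0245 z -0.0122 -0.0111
-0.026 1 7 y 0.023 0.0252 z -0.0125 -0.0082
-0.02 -1 3 y -0.0254 -0.0243 z -0.0125 -0.0105
-0.02 1 3 y 0.023 0.0248 z -0.0124 -0.009
-0.014 -1 3 y -0.0252 -0.0244 z -0.0121 -0.0107
-0.014 1 5 y 0.0233 0.025 z -0.0116 -0.0083
-0.008 -1 4 y -0.0252 -0.024 z -0.0123 -0.0107
-0.002 -1 1 y -0.0247 -0.0247 z -0.0112 -0.0112
-0.002 1 5 y 0.023 0.0253 z -0.0121 -0.0075
```

View pics/s9c.png

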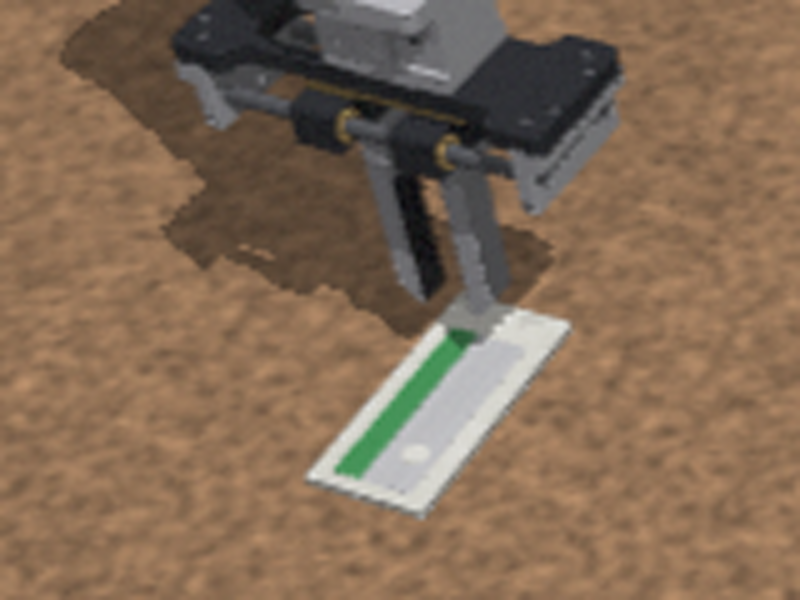

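The scene view shows the fingertips hovering well above the card, at about (165,200) and (178,202). The depth map puts the finger ends about 42 mm short of the reported TCP, so the actual tips sit higher than reported. I'll pin the offset down from both views.

```bash
python3 -c "
from h import *
d=load('w9'); pc=cloud(d); T=d['rot']; L=(pc-d['pos'])@T
m=(np.abs(L[...,2])<.0125)&(np.abs(L[...,1])<.03)&(np.abs(L[...,1])>.012)&(L[...,0]<-.02)&(L[...,0]>-.08)
q=L[m]; print(np.sort(q[:,0])[-12:].round(4)); k=q[q[:,0]>-.046]; print(k[:,2].min(),k[:,2].max(),k[np.argsort(-k[:,0])][:6].round(4))
s=load('s9'); f,Rc,o=cam(s)
for x in (0,-.03,-.036,-.042,-.048):
  for y in (-.014,.014):
    p=d['pos']+T@np.array([x,y,0]); c=Rc.T@(p-o); uv=c[:2]/c[2]*f+[s['cx'],s['cy']]; print(x,y,p[2].round(4),uv.round(1),((uv-[80,140])*5).round(0))
ps=cloud(s)
LL=(ps-d['pos'])@T
m=(np.abs(LL[...,2])<.0125)&(np.abs(LL[...,1])<.03)&(LL[...,0]<-.012)&(LL[...,0]>-.08)
print(np.sort(LL[m][:,0])[-30:].round(4))
"

```

```text
[-0.0404 -0.0404 -0.0404 -0.0404 -0.0401 -0.0401 -0.04   -0.0399 -0.0398
 -0.0397 -0.0396 -0.0395]
-0.010136028619276148 0.007895670814282623 [[-0.0395  0.0165 -0.0093]
 [-0.0396  0.0169 -0.0094]
 [-0.0397 -0.0148 -0.0079]
 [-0.0398 -0.0157 -0.0095]
 [-0.0399 -0.0139 -0.006 ]
 [-0.04    0.015  -0.008 ]]
0 -0.014 0.0027 [178.9 212.8] [495. 364.]
0 0.014 0.0028 [168.5 209.8] [442. 349.]
-0.03 -0.014 0.0327 [176.5 203.2] [483. 316.]
-0.03 0.014 0.0328 [165.9 200.2] [429. 301.]
-0.036 -0.014 0.0387 [176.  201.3] [480. 306.]
-0.036 0.014 0.0388 [165.4 198.2] [427. 291.]
-0.042 -0.014 0.0447 [175.5 199.3] [478. 296.]
-0.042 0.014 0.0448 [164.8 196.3] [424. 281.]
-0.048 -0.014 0.0507 [175.  197.3] [475. 286.]
-0.048 0.014 0.0508 [164.3 194.3] [421. 271.]
[-0.0456 -0.0455 -0.0455 -0.0453 -0.0452 -0.0452 -0.0449 -0.0447 -0.0447
 -0.0444 -0.0443 -0.0441 -0.044  -0.044  -0.044  -0.0424 -0.042  -0.0419
 -0.0418 -0.0413 -0.0412 -0.041  -0.0404 -0.0399 -0.0398 -0.0386 -0.0379
 -0.0377 -0.0373 -0.0368]
```

Both views agree that the fingertips end about 38 mm above the reported TCP. I'll open and go down by that much, watching the force.

```bash
python3 -m pendant '[1,0,0,0,0,1,0,0,0,0,1,0,0,0,0,1,0,0,0,0,1,0,0,0,0]'|tail -2;python3 -m pendant '[1,0,0,0,0,1,0.8,0,0.1,0,1,0.8,0,0.1,0,1,0.7,0,0,0,1,0,0,0,0]'|tail -2; python3 -c "
from h import *
go(.5288,-.2629,-.034,-100.7)"
```

```text
force: [0.3, 0.5, -0.1]
grip_width: 0.0659
force: [1.0, 0.3, 0.8]
grip_width: 0.0941
pos [ 0.5278 -0.2631 -0.0225] tool d cm [ 1.15 -0.04 -0.07] jaw deg -100.72 tilt -0.99978 turn needed -0.02 f [1.   0.27 0.81] w 0.0941 t 18.775
```

```bash
python3 -m pendant '[1,0.5,0,0,0,1,0.3,0,0,0,1,0,0,0,0]'|tail -2; python3 -c "
from h import *
go(.5288,-.2629,-.035,-100.7); snap('wrist','w10')
d=load('w10'); pc=cloud(d); T=d['rot']; L=(pc-d['pos'])@T
m=(np.abs(L[...,2])<.0125)&(np.abs(L[...,1])<.06)&(np.abs(L[...,1])>.042)&(L[...,0]<-.02)&(L[...,0]>-.08)
q=pc[m]; print('tip world z',np.sort(q[:,2])[:20].round(4))"
```

```text
force: [-0.1, 0.0, -0.3]
grip_width: 0.0937
pos [ 0.5282 -0.2633 -0.031 ] tool d cm [ 0.4  -0.05 -0.04] jaw deg -100.72 tilt -0.99977 turn needed -0.02 f [-0.09  0.01 -0.28] w 0.0937 t 19.15
tip world z [-0.0018 -0.0016 -0.0016 -0.0014 -0.0014 -0.0014 -0.0013 -0.0013 -0.0013
 -0.0013 -0.0013 -0.0013 -0.0013 -0.0012 -0.0012 -0.0012 -0.0012 -0.0012
 -0.0011 -0.0011]
```

View pics/w10.png

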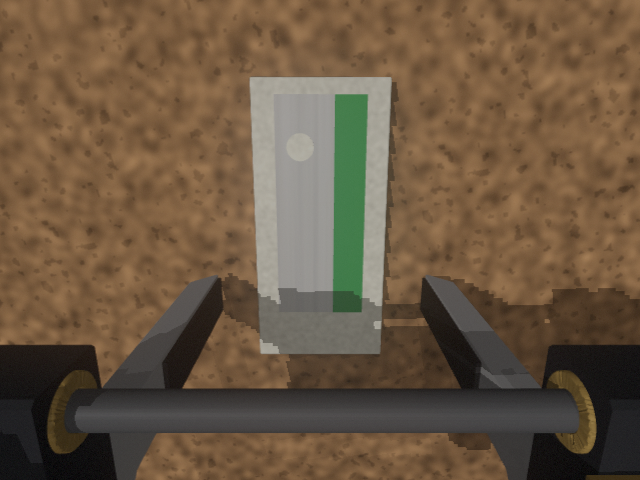

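```bash
for i in 1 2; do python3 -m pendant '[1,0.2,0,0,0,1,0,0,0,0]'|sed -n '2p;4p'; done
```

```text
position: [0.5286, -0.2635, -0.0327]
force: [-0.1, -0.1, -0.4]
position: [0.5287, -0.2636, -0.0347]
force: [0.3, -0.0, -0.0]
```

```bash
for i in 1 2; do python3 -m pendant '[1,0.15,0,0,0,1,0,0,0,0]'|sed -n '2p;4p'; done
```

```text
position: [0.5288, -0.2636, -0.0363]
force: [0.4, -0.3, 0.1]
position: [0.5288, -0.2637, -0.0379]
force: [0.1, 0.5, 0.7]
```

```bash
for i in 1 2; do python3 -m pendant '[1,0.12,0,0,0,1,0,0,0,0]'|sed -n '2p;4p'; done
```

```text
position: [0.529, -0.2638, -0.0387]
force: [-0.6, 0.8, 1.4]
position: [0.5291, -0.2638, -0.0386]
force: [0.1, -0.2, 0.2]
```

```bash
python3 -m pendant '[1,-0.2,0,0,0,1,0,0,0,0]'|sed -n '2p;4p'; python3 -m pendant '[-0.5,0,0,0,0,-1,0,0,0,0,-1,0,0,0,0,-1,0,0,0,0,-1,0,0,0,0]'|tail -1;python3 -m pendant '[-1,0,0,0,0,-1,0,0,0,0]'|tail -4; python3 -c "
from h import *
snap('wrist','w11')"
```

```text
position: [0.529, -0.2638, -0.0369]
force: [0.9, -1.1, -0.5]
grip_width: 0.0592
position: [0.5289, -0.2636, -0.0374]
tcp_rot: [[0.021, -0.186, -0.982], [-0.008, -0.983, 0.186], [-1.0, 0.004, -0.022]]
force: [-0.7, 0.5, -0.4]
grip_width: 0.0591
```

View pics/w11.png

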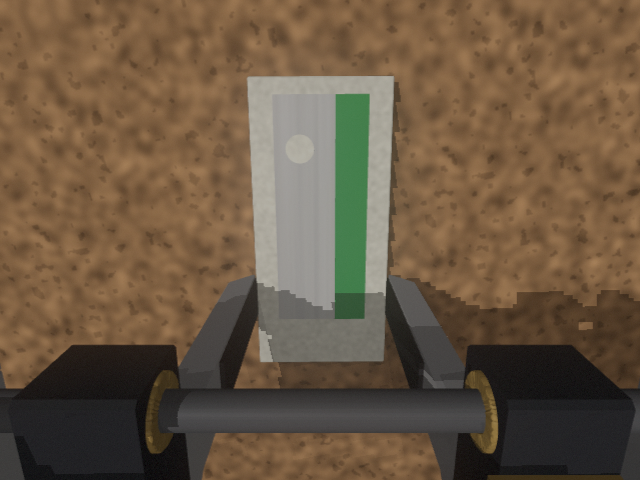

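The card is gripped at a width of 59 mm. I'll lift and carry it.

```bash
python3 -m pendant '[-1,-0.8,0,0,0,-1,-1.5,0,0,0,-1,-2.5,0,0,0,-1,-3,0,0,0,-1,-2.5,0,0,0]'|tail -2; python3 -m pendant '[-1,-1,0,0,0,-1,0,0,0,0]'|tail -2; python3 -c "
from h import *
go(.5217,.0708,.06,-102.4);snap('wrist','w12')
d=load('w12');pc=cloud(d); L=(pc-d['pos'])@d['rot']
for u,v in [(100,400),(60,470),(100,350),(540,400),(320,410)]: print(L[v,u].round(4))"
```

```text
force: [0.3, 0.4, -1.3]
grip_width: 0.0595
force: [-0.2, 0.8, -1.5]
grip_width: 0.0594
pos [ 0.5269 -0.2631  0.084 ] tool d cm [  2.03 -32.72   6.77] jaw deg -100.71 tilt -0.99965 turn needed 1.69 f [-0.25  0.77 -1.5 ] w 0.0594 t 22.75
[-0.1599 -0.0375 -0.0337]
[-0.1607 -0.0461 -0.0199]
[-0.1444 -0.0455 -0.0337]
[-0.1598  0.0365 -0.0335]
[-0.1543 -0.0006 -0.0272]
```

View pics/w12.png

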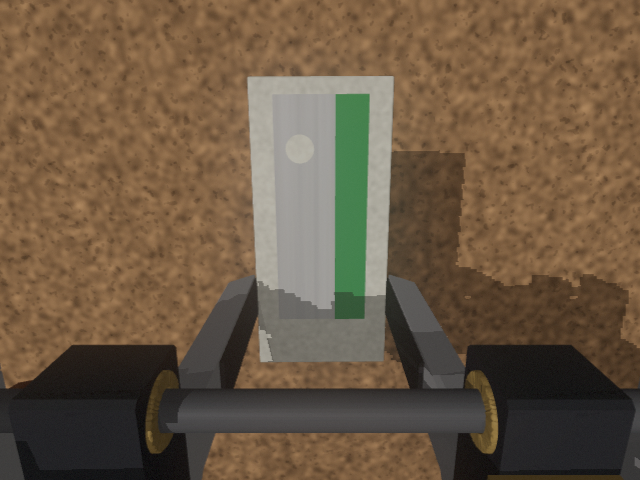

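The card is held, lifted clear and still straight in the hand. Moving to the staging point over the tail of the board.

```bash
python3 -m pendant '[-1,0,-3,0.6,0.5,-1,0,-4.5,1,0.5,-1,0,-5,1.1,0.5,-1,0,-5,1.1,0,-1,0,-5,1.1,0]'|tail -2; python3 -m pendant '[-1,0,-4,0.9,0,-1,0,-3,0.5,0,-1,0,-1.5,0.3,0,-1,0,0,0,0]'|tail -2; python3 -c "
from h import *
go(.5217,.0708,.04,-102.4);snap('wrist','w13');print(r.observe()['tcp_rot'].round(3))"
```

```text
force: [0.3, -0.0, -0.4]
grip_width: 0.0592
force: [1.1, -0.4, -0.8]
grip_width: 0.0593
pos [0.5194 0.0634 0.07  ] tool d cm [ 2.99 -0.79 -0.04] jaw deg -102.41 tilt -0.99996 turn needed -0.01 f [ 1.08 -0.4  -0.75] w 0.0593 t 23.925
[[ 0.005 -0.216 -0.976]
 [-0.007 -0.976  0.216]
 [-1.     0.005 -0.007]]
```

View pics/w13.png

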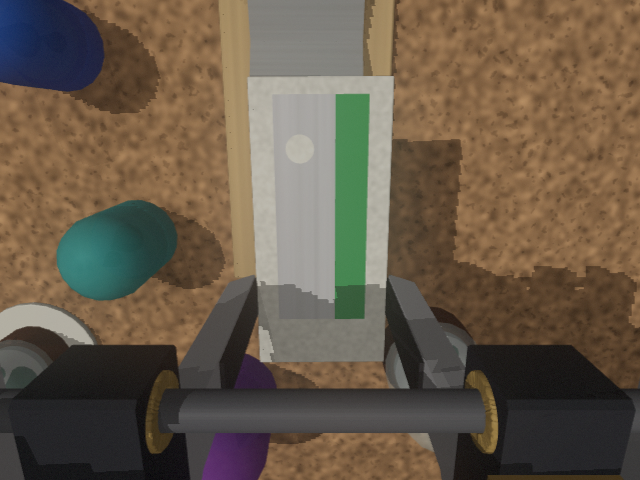

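```bash
python3 -c "
from h import *
d=load('w13'); I=d['pixels']
hsv=cv2.cvtColor(I,cv2.COLOR_BGR2HSV)
a=np.radians(-12.4); X=np.array([np.cos(a),np.sin(a)]);Y=np.array([-X[1],X[0]])
L=[];
for row in (20,40,60,120,150,180,210,240,260):
    g=hsv[row,190:262].astype(int); m=(g[:,2]>135)&(g[:,0]>14)&(g[:,0]<28); c=np.where(m)[0]
    if len(c)<3: continue
    p=ray(d,190+c[0],row,.006)[:2]; L.append(p); print(row,190+c[0],p.round(4),'lat',((p-[.595,.0547])@Y).round(4))
L=np.array(L); v=L[0]-L[-1]; print(np.degrees(np.arctan2(v[1],v[0])))
for row in (10,30,50):
    g=hsv[row,366:420].astype(int); m=(g[:,2]>135)&(g[:,0]>14)&(g[:,0]<28); c=np.where(m)[0]
    if len(c): p=ray(d,366+c[-1],row,.006)[:2]; print(row,366+c[-1],p.round(4),'lat',((p-[.595,.0547])@Y).round(4))
for u,v in [(250,60),(363,60),(250,20),(362,20)]: p=ray(d,u,v,.018)[:2]; print('clip',((p-[.595,.0547])@Y).round(4),((p-[.595,.0547])@X).round(4))
"

```

```text
20 190 [0.6733 0.1132] lat 0.074
40 197 [0.6613 0.1123] lat 0.0705
60 192 [0.6508 0.1189] lat 0.0747
120 190 [0.6156 0.1312] lat 0.0791
150 197 [0.5959 0.1324] lat 0.076
180 190 [0.5775 0.143 ] lat 0.0825
210 198 [0.5561 0.1438] lat 0.0787
240 219 [0.5318 0.1356] lat 0.0654
260 225 [0.5163 0.1355] lat 0.062
-8.08596906732431
10 413 [ 0.649  -0.0239] lat -0.0652
30 419 [ 0.637  -0.0258] lat -0.0696
50 407 [ 0.6271 -0.0166] lat -0.0627
clip 0.0358 0.039
clip -0.0336 0.0391
clip 0.0347 0.0613
clip -0.0324 0.0613
```

```bash
python3 -m pendant '[-1,1.5,-0.8,0,0,-1,2,-0.3,0,0,-1,1.8,0,0,0,-1,1.5,0,0,0,-1,0,0,0,0]'|tail -2;  python3 -c "
from h import *
go(.5219,.0718,-.028,-102.4);print(r.observe()['tcp_rot'].round(3))"
```

```text
force: [0.1, -0.1, 0.8]
grip_width: 0.0592
pos [ 0.5216  0.0692 -0.0038] tool d cm [ 2.42 -0.27  0.04] jaw deg -102.87 tilt -0.99997 turn needed -0.47 f [ 0.12 -0.1   0.76] w 0.0592 t 24.6
[[ 0.002 -0.223 -0.975]
 [-0.008 -0.975  0.223]
 [-1.     0.007 -0.004]]
```

```bash
python3 -m pendant '[-1,0.8,-0.3,0,-0.3,-1,0.8,0,0,-0.2,-1,0.5,0,0,0,-1,0,0,0,0]'|tail -2;  python3 -c "
from h import *
go(.5219,.0718,-.0314,-102.4);print(r.observe()['tcp_rot'].round(3));snap('wrist','w14');d=snap('scene','s14'); I=d['pixels']; cv2.imwrite('pics/s14c.png',cv2.resize(I[140:300,220:433],(800,600)))"
```

```text
force: [0.0, 0.4, -0.7]
grip_width: 0.0589
pos [ 0.5234  0.0715 -0.0258] tool d cm [ 0.56 -0.    0.15] jaw deg -102.41 tilt -0.99996 turn needed -0.01 f [ 0.04  0.39 -0.7 ] w 0.0589 t 25.1
[[ 0.004 -0.215 -0.977]
 [-0.008 -0.977  0.215]
 [-1.     0.007 -0.005]]
```

View pics/w14.png

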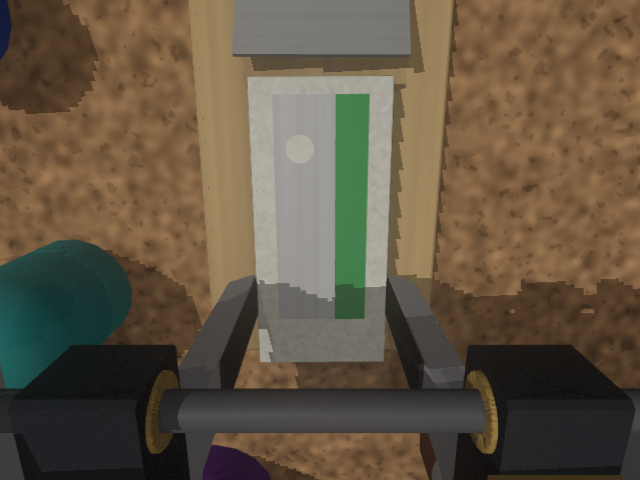

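View pics/s14c.png

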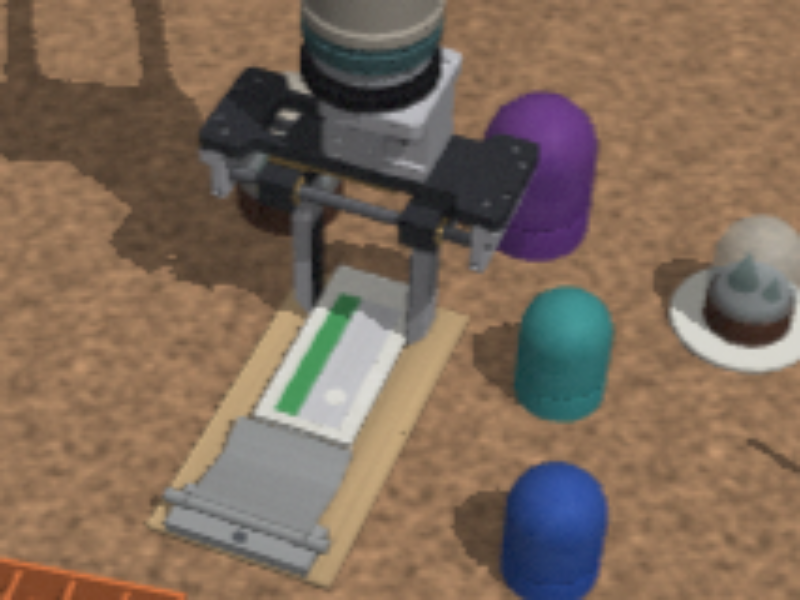

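The card is aligned with the board and clip, its front just short of the ramp. I'll lower it onto the board.

```bash
python3 -m pendant '[-1,0.3,0,0,0,-1,0.15,0,0,0,-1,0,0,0,0]'|tail -2;  python3 -c "
from h import *
go(.5219,.0718,-.0314,-102.4)"
```

```text
force: [-0.6, 1.0, 0.3]
grip_width: 0.059
pos [ 0.5243  0.0716 -0.0295] tool d cm [0.19 0.03 0.24] jaw deg -102.4 tilt -0.99995 turn needed -0.0 f [-0.56  1.04  0.31] w 0.059 t 25.575
```

```bash
python3 -m pendant '[-1,0.1,0,-0.5,0,-1,0,0,-0.6,0,-1,0,0,-0.6,0,-1,0,0,0,0]'|tail -2;  python3 -c "
from h import *
a=np.radians(-12.4)
go(.5952-.015*np.cos(a),.0557-.015*np.sin(a),-.0314,-102.4)"
```

```text
force: [0.9, 0.7, -0.6]
grip_width: 0.0592
pos [ 0.543   0.0676 -0.0302] tool d cm [ 0.16  0.04 -3.85] jaw deg -102.4 tilt -0.99994 turn needed -0.0 f [ 0.93  0.69 -0.62] w 0.0592 t 26.075
```

```bash
python3 -m pendant '[-1,0,0,-0.6,0,-1,0,0,-0.6,0,-1,0,0,-0.6,0]'|tail -2;  python3 -c "
from h import *
a=np.radians(-12.4)
go(.5952-.015*np.cos(a),.0557-.015*np.sin(a),-.0314,-102.4); snap('wrist','w15')"
```

```text
force: [-12.4, 4.1, 16.3]
grip_width: 0.0595
pos [ 0.5466  0.0661 -0.0315] tool d cm [-0.08 -0.04 -3.47] jaw deg -102.49 tilt -0.99979 turn needed -0.09 f [-12.37   4.12  16.27] w 0.0595 t 26.45
```

View pics/w15.png

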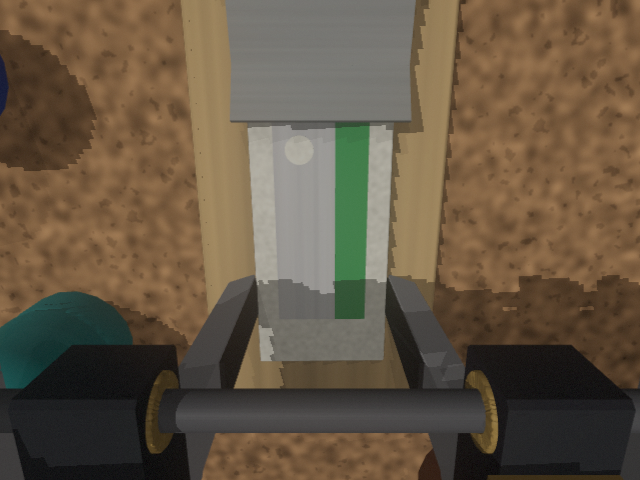

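The force is 16 N upward and 12 N back, so the card is being pressed into the board. I'll raise slightly to unload it, then push again.

```bash
python3 -m pendant '[-1,-0.15,0,0,0,-1,0,0,0,0]'|sed -n '2,4p'; python3 -m pendant '[-1,-0.03,0,-0.4,0,-1,-0.03,0,-0.4,0]'|sed -n '2,4p'
```

```text
position: [0.5468, 0.0659, -0.03]
tcp_rot: [[-0.02, -0.216, -0.976], [-0.004, -0.976, 0.216], [-1.0, 0.008, 0.019]]
force: [-1.1, 0.9, 1.1]
position: [0.5468, 0.0656, -0.031]
tcp_rot: [[-0.035, -0.217, -0.976], [-0.002, -0.976, 0.217], [-0.999, 0.009, 0.034]]
force: [-6.7, 3.0, 2.7]
```

```bash
python3 -m pendant '[-1,-0.05,0,-1.2,0,-1,-0.05,0,-1.2,0]'|sed -n '2,4p'
```

```text
position: [0.5578, 0.0626, -0.0323]
tcp_rot: [[-0.059, -0.217, -0.974], [0.002, -0.976, 0.217], [-0.998, 0.011, 0.058]]
force: [-9.8, 2.6, 9.3]
```

It moved 10 mm in. The hand has tilted about 3.4°, so forward moves now also go down. I'll compensate with upward shifts.

```bash
python3 -m pendant '[-1,-0.2,0,0,0]'|sed -n '2,4p'; python3 -m pendant '[-1,-0.12,0,-1.2,0,-1,-0.12,0,-1.2,0]'|sed -n '2,4p'; python3 -c "
from h import *
snap('wrist','w16')
a=np.radians(-12.4)
go(.5952-.015*np.cos(a),.0557-.015*np.sin(a),-.0314,-102.4)"
```

```text
position: [0.5585, 0.0624, -0.0306]
tcp_rot: [[-0.059, -0.217, -0.974], [0.002, -0.976, 0.217], [-0.998, 0.011, 0.058]]
force: [1.5, -1.1, 0.0]
position: [0.5764, 0.0579, -0.0306]
tcp_rot: [[-0.071, -0.217, -0.974], [0.003, -0.976, 0.217], [-0.997, 0.012, 0.07]]
force: [-4.7, 1.3, 0.5]
pos [ 0.5786  0.0575 -0.0307] tool d cm [ 0.06 -0.18 -0.17] jaw deg -102.53 tilt -0.99767 turn needed -0.13 f [-3.54  0.87 -0.04] w 0.0595 t 27.675
```

View pics/w16.png

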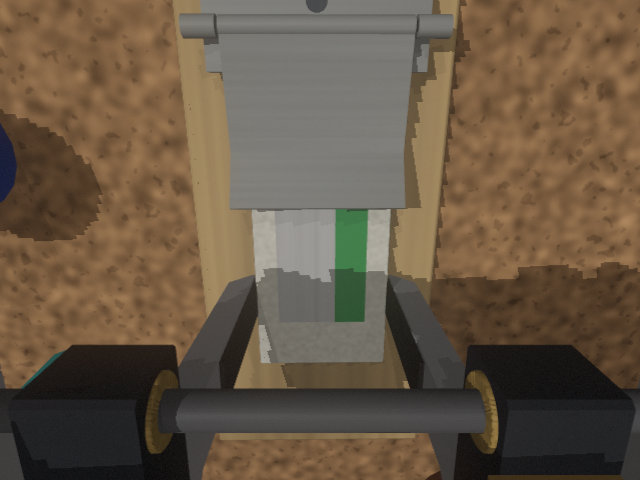

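The card is well under the clip. I'll measure how far it is from home, using the rear edge at row ≈361 and the board's tail edge at row ≈438.

```bash
cat > c.py <<'E'
from h import *
import sys
d=load(sys.argv[1]); P=eval(sys.argv[2])
a=np.radians(-12.4); X=np.array([np.cos(a),np.sin(a)]);Y=np.array([-X[1],X[0]]); B=np.array([.5952,.0557])
for u,v,z in P:
    p=ray(d,u,v,z)[:2]-B; print((u,v),'x',(p@X).round(4),'y',(p@Y).round(4))
E
python3 c.py w16 "[(261,362,.012),(384,361,.012),(222,438,.006),(410,437,.006),(231,208,.02),(405,208,.02),(252,211,.012),(391,211,.012)]"
```

```text
(261, 362) x -0.052 y 0.0288
(384, 361) x -0.0522 y -0.0322
(222, 438) x -0.1063 y 0.0538
(410, 437) x -0.1073 y -0.0503
(231, 208) x 0.0292 y 0.0358
(405, 208) x 0.0288 y -0.0355
(252, 211) x 0.0256 y 0.0286
(391, 211) x 0.0252 y -0.0314
```

```bash
python3 -m pendant '[-1,-0.05,0,-0.6,0,-1,-0.05,0,-0.4,0,-1,0,0,0,0]'|sed -n '2,4p'; python3 -c "
from h import *
snap('wrist','w17')"
```

```text
position: [0.5783, 0.0576, -0.032]
tcp_rot: [[-0.088, -0.218, -0.972], [0.007, -0.976, 0.218], [-0.996, 0.013, 0.088]]
force: [-1.6, -0.4, 3.0]
```

View pics/w17.png

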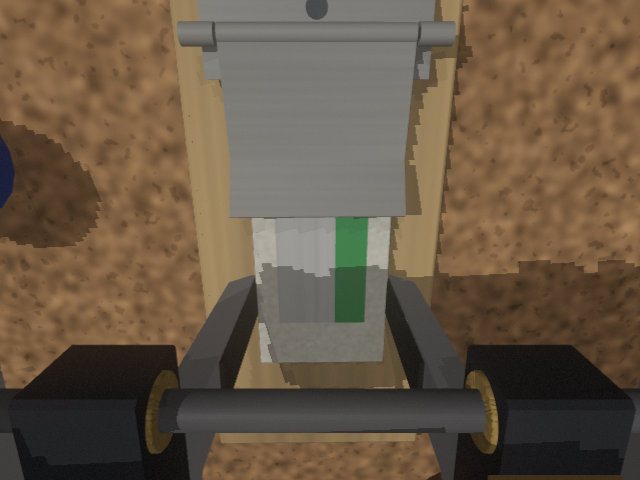

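```bash
python3 c.py w17 "[(261,362,.012),(384,361,.012),(222,440,.006),(413,440,.006),(231,217,.02),(405,217,.02),(180,33,.018),(456,33,.018)]"; python3 c.py w16 "[(180,26,.018),(453,26,.018)]"
```

```text
(261, 362) x -0.0488 y 0.0288
(384, 361) x -0.049 y -0.0318
(222, 440) x -0.1054 y 0.0543
(413, 440) x -0.1073 y -0.052
(231, 217) x 0.029 y 0.0357
(405, 217) x 0.0284 y -0.0352
(180, 33) x 0.0965 y 0.0485
(456, 33) x 0.0964 y -0.0491
(180, 26) x 0.0963 y 0.0492
(453, 26) x 0.0962 y -0.0488
```

```bash
python3 -m pendant '[-1,-0.15,0,0,0,-1,-0.1,0,-1,0]'|sed -n '2,4p'; python3 -m pendant '[-1,0,0,0,0]'|sed -n '2,4p'; python3 -c "
from h import *
snap('wrist','w18')"; python3 c.py w18 "[(261,362,.012),(384,361,.012)]"
```

```text
position: [0.5786, 0.0575, -0.0316]
tcp_rot: [[-0.107, -0.218, -0.97], [0.01, -0.976, 0.219], [-0.994, 0.013, 0.106]]
force: [-18.7, 6.0, 1.8]
position: [0.5786, 0.0576, -0.0317]
tcp_rot: [[-0.107, -0.219, -0.97], [0.011, -0.976, 0.219], [-0.994, 0.013, 0.107]]
force: [2.6, -0.7, 2.8]
(261, 362) x -0.0482 y 0.0291
(384, 361) x -0.0486 y -0.0319
```

View pics/w18.png

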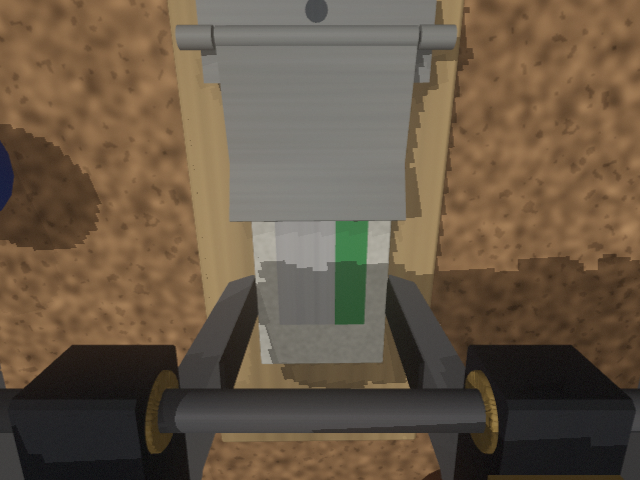

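At 18.7 N the card no longer advances, so it is home at the stop. I'll release and retract.

```bash
python3 -m pendant '[0.6,0,0,0,0,0.8,0,0,0,0,0.8,0,0,0,0,0.8,0,0,0,0]'|tail -3; python3 -m pendant '[0.8,-0.5,0,0,0,0.8,-1,0,0,0,0.8,-2,0,0,0,0.8,-3,0,0,0,0.8,-3,0,0,0]'|tail -3; python3 -m pendant '[0.8,-3,0,1,0,0.8,-2,0,2,0,0.8,-1,0,2,0,0.8,0,0,0,0]'|tail -3; python3 -c "
from h import *
snap('wrist','w19');snap('top','t19');d=snap('scene','s19'); I=d['pixels']; cv2.imwrite('pics/s19c.png',cv2.resize(I[140:340,220:487],(800,600),interpolation=cv2.INTER_CUBIC)); go(.5,.1,.1)"
```

```text
tcp_rot: [[-0.096, -0.219, -0.971], [0.009, -0.976, 0.219], [-0.995, 0.012, 0.096]]
force: [0.2, -0.5, 0.1]
grip_width: 0.0846
tcp_rot: [[-0.1, -0.219, -0.971], [0.009, -0.976, 0.219], [-0.995, 0.013, 0.099]]
force: [-0.3, -0.5, 0.1]
grip_width: 0.0846
tcp_rot: [[-0.091, -0.219, -0.972], [0.009, -0.976, 0.219], [-0.996, 0.011, 0.091]]
force: [0.4, 0.1, -0.1]
grip_width: 0.0848
pos [0.552  0.0657 0.136 ] tool d cm [ 4.1  -2.25  5.47] jaw deg -102.66 tilt -0.99562 turn needed None f [-0.04  0.19 -0.23] w 0.0845 t 30.3
```

View pics/w19.png

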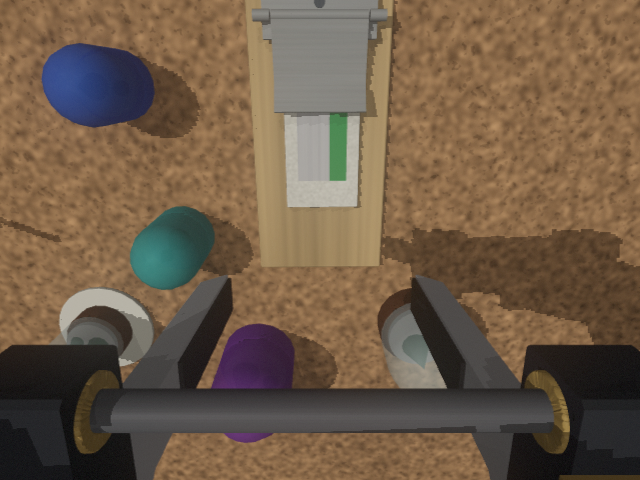

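View pics/s19c.png

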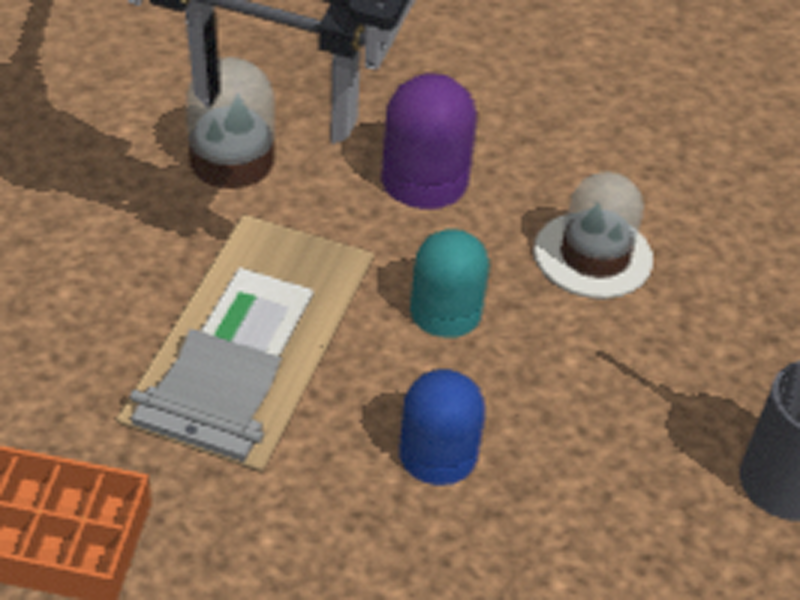

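```bash
python3 c.py w19 "[(288,207,.012),(357.5,206.5,.012),(262,266,.006),(379,266,.006),(254,15,.018),(387,15,.018),(285,115,.012),(359,115,.012)]"
python3 -c "
from h import *
d=load('w19');pc=cloud(d)
for u,v in [(300,195),(350,195),(292,130),(355,130),(275,220),(370,220)]: print((u,v),pc[v,u].round(4))
t=load('t19');t0=load('top0');print((np.abs(t['pixels'].astype(int)-t0['pixels']).max(2)[120:180,350:445]>40).sum(),(np.abs(t['pixels'].astype(int)-t0['pixels']).max(2)[170:240,130:200]>40).sum())
pc=cloud(t); q=pc[260:310,205:265].reshape(-1,3); q=q[(q[:,2]>.02)&(q[:,2]<.05)]
A=np.c_[2*q[:,:2],np.ones(len(q))]; s=np.linalg.lstsq(A,(q[:,:2]**2).sum(1),rcond=None)[0]; print('globe',s[:2],len(q), pc[260:310,205:265,2].max())"
```

```text
(288, 207) x -0.049 y 0.0278
(357.5, 206.5) x -0.049 y -0.0317
(262, 266) x -0.1071 y 0.054
(379, 266) x -0.1083 y -0.0537
(254, 15) x 0.0961 y 0.0469
(387, 15) x 0.0958 y -0.0484
(285, 115) x 0.0267 y 0.0277
(359, 115) x 0.0264 y -0.0308
(300, 195) [0.5616 0.0808 0.013 ]
(350, 195) [0.5516 0.0396 0.011 ]
(292, 130) [0.6147 0.0745 0.0109]
(355, 130) [0.6037 0.0252 0.0119]
(275, 220) [0.5424 0.1084 0.0053]
(370, 220) [0.5242 0.0267 0.0069]
15 0
globe [0.47039742 0.29984356] 49 1.191638719327266
```

Corrected with the tail and hinge as references, the card's rear edge is at x ≈ −50.5 mm, so its centre is at about 14.5 mm. It lies flat, about 2 mm off centre. The globe is upright on the coaster, and the tray and holder have not moved. Handing in.

```bash
python3 -c "
from h import *
print(r.close_job()); print(r.observe()['clock'])"
```

```text
the job is handed in; nothing more can be done
None
the job is handed in; nothing more can be done
```

I set the small clear globe on the coaster and let go, then slid the card under the clip to the stop. I released it, backed off clear, and handed the job in at about 30 s of the 58 s allowed. No verdict is reported.

**Last checks, from the wrist and top cameras:**
- **Globe:** it stands upright, about 2 mm from the coaster's centre.
- **Card:** its centre is at about x = 14.5 mm and 2 mm off the middle line of the board. It lies straight and flat to within about 1 mm in depth. The card stopped advancing under about 19 N against the stop.
- **Clip:** I did not read its angle or the contact force. The pictures show the card's end under it.
- **Bystanders:** the ice tray and chopstick holder look unchanged against the first top view.

**What disagreed or went wrong:**
- **Finger length:** the finger ends sit about 38 mm above the reported TCP, contrary to the description. The globe was therefore held by its rounded top, at 46 mm width instead of 54, and the first grip on the card closed above it. I found the offset from depth and the scene view, allowed for it, and the second card grip held.
- **Push-in:** at first the card was pressed into the board with about 16 N. I raised the hand and carried on. The hand also tilted about 6° during the push.
- **Measured board:** the hinge and tail edge came out 1 to 3 mm from their nominal places on the board, and I corrected the card's final position for that.

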